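Seat workpiece blocks on the parallels of a sprung vise and cover the screw well

TASK

Swing the counterweighted clear guard up past its balance point so that it rests open by itself, then set every aluminium block that is on the bench into its own bay of the vise, foot down and square to the jaws, and tap each one down until it sits level and fully home on both parallels so that these can no longer slide. Also lay the steel cover plate over the screw well beside the vise and press it down level, flush in its frame. Keep the parallels where they lie in the vise and leave the other things on the bench where they stand.

Things in the scene. Friction and masses are not known exactly. Their poses are not given: they have to be found in the camera images.
- fixture: Grey base plate fixed to the table, with vise, guard and well. Origin: on the table under the vise's middle; x from the sprung jaws (robot side) to the fixed jaw, y along the jaws, z up. Fixed jaw face at x=+20 mm; jaw tops at z=70, spring housing 60. Two guard posts at x=100, y=+-135, 140 high. Plate spans x -100..140, y -155..265, 15 mm thick
- parallel_near: Loose ground-steel parallel (bar) 8 x 250 x 16 mm lying along the vise bed (bed at fixture z=30 mm, bar top at z=46 mm), towards the sprung jaws; origin at the centre of its underside
- parallel_far: Same bar, lying towards the fixed jaw. Each block must bear on both bars
- guard (a joint): Counterweighted clear guard hinged on a level axis along fixture y behind the vise (fixture x=100, z=125 mm). 0 = lying level over the vise, grows as its robot-side edge is lifted, rad; balance point at about 1.0; beyond it falls by itself to its stop at 1.85 and stays, leaning back, up to 330 mm above the table. Below it falls shut. About 1 N at the bar lifts it
- guard_hinge (a point): Middle of the guard's hinge axis; the axis runs along fixture y
- guard_bar (a point): Middle of the guard's lifting bar: a round steel bar 12 mm in diameter, along fixture y, 236 mm long, 210 mm from the hinge axis; there is a 60 mm open gap between the bar and the clear panel; side struts hold only the bar's ends
- bay0 (a point): Seat centre of the vise bay at fixture y=-82.5 mm, at the height of the parallels' tops (fixture z=46): a seated block's underside centre is here. Each bay has its own sprung jaw piece, 50 mm long in y, facing the fixed jaw: free gap 37 mm, yields 8 mm, 3 to 5 N
- bay1 (a point): Same for the bay at fixture y=-27.5 mm. The jaws' upper 12 mm slope outward to a mouth 47 mm wide at fixture z=70. A block set in the mouth stays up by friction, about 10 to 15 mm proud, until driven down with about 5 to 12 N
- bay2 (a point): Same for the bay at fixture y=+27.5 mm
- bay3 (a point): Same for the bay at fixture y=+82.5 mm
- well (a point): Centre of the seat of the rectangular screw well in a low aluminium frame on the base plate (fixture x=0, y=200, z=21 mm). The recess is 75 mm (fixture x) by 65 mm (fixture y) and 6 mm deep; frame top at fixture z=27 mm
- cover_mid (a point): Steel cover plate for the well, 70 (its x) x 60 (its y) x 6 mm, with an upright black grip rib 44 (x) x 12 (y) mm rising 26 mm above the plate (top 32 mm above its underside). This point is the centre of the plate, 3 mm above its underside. Axes as the fixture's when it is fitted; either way round will do. 160 g
- block_a_mid (a point): Aluminium workpiece block, about 200 g: foot 40 (its x) x 36 (its y) x 30 mm high, above it an upright web 40 (x) x 20 (y) x 30 mm, so 60 mm high in all with flush 40 mm-apart end faces across x; stands on the table, not always present. This point is its centre, 30 mm above the underside; z up. It is clamped across its x (40 mm), so its x lies along fixture x, either way round
- block_b_mid (a point): Aluminium workpiece block, about 200 g: foot 40 (its x) x 36 (its y) x 30 mm high, above it an upright web 40 (x) x 20 (y) x 30 mm, so 60 mm high in all with flush 40 mm-apart end faces across x; stands on the table, not always present. This point is its centre, 30 mm above the underside; z up. It is clamped across its x (40 mm), so its x lies along fixture x, either way round
- block_c_mid (a point): Aluminium workpiece block, about 200 g: foot 40 (its x) x 36 (its y) x 30 mm high, above it an upright web 40 (x) x 20 (y) x 30 mm, so 60 mm high in all with flush 40 mm-apart end faces across x; stands on the table, not always present. This point is its centre, 30 mm above the underside; z up. It is clamped across its x (40 mm), so its x lies along fixture x, either way round
- block_d_mid (a point): Aluminium workpiece block, about 200 g: foot 40 (its x) x 36 (its y) x 30 mm high, above it an upright web 40 (x) x 20 (y) x 30 mm, so 60 mm high in all with flush 40 mm-apart end faces across x; stands on the table, not always present. This point is its centre, 30 mm above the underside; z up. It is clamped across its x (40 mm), so its x lies along fixture x, either way round
- squeeze_bottle: white bottle 56 mm dia, 130 mm high, loose, not part of the job
- paper_cup: paper cup 72 mm dia, 85 mm high, loose, not part of the job
- surround: black rubber ring 110 mm dia, 12 mm high, loose, not part of the job
- dust_cone: white cone 64 mm dia, 20 mm high, loose, not part of the job
- driver: screwdriver 180 mm long, loose, not part of the job
- glue_jar: jar 52 mm dia, 60 mm high, loose, not part of the job
- feeler_box: black box 70 x 45 x 22 mm, loose, not part of the job
Mind the look-alikes: they are no part of the job. Leave any green look-alike of the part that bears cover_mid alone.

How it is judged:
By the outcome, as a careful person would: the job done as asked, in the order asked, and still so for the second after the job is handed in, with the robot touching nothing.
Of block_a, block_b, block_c, block_d only 3 to 4 are there at a start; the rules pass over those that are not, and their reading is None.
At some moment in a run one of block_a, block_b, block_c, block_d, cover may be knocked a few centimetres aside while the robot is not near it.
Once in a run the grip may slacken for a moment while it holds something.
It also fails if it takes over 210 s, if anything falls off the work surface, if the arm or the gripper's body presses on something with over 40 N, if the wrist force passes 120 N, or if a joint passes its speed limit or range.

ROBOT

A 6-joint arm with a two-finger parallel gripper is mounted at the origin on the work surface. World frame = base frame: x ahead of the robot, y to its left, z up, the work surface at z = 0. Lengths are in m, angles in rad, forces in N, time in s.
With the tool pointing down it reaches from about 0.325 to 0.9 m from the base axis. Payload 6.1 kg.
Tool frame: the origin (TCP) lies midway between the tips of the shut fingers; the grasp point (between the pads) lies 19 mm behind it; z points along the fingers, y is the line along which they close (so a half turn about z gives the same grasp; the last joint's range is limited). The gripper opens to 85 mm and grips with 20 to 120 N. Pads are 22 mm wide; open, the fingers measure 114 mm over their backs; the gripper's body (76 mm by 85 mm) begins 54 mm behind the grasp point. The pads swing forward as they close: fully open they stand 13 mm farther back than shut.
Start: joints at [1.107, 0.22, 1.526, -0, 1.395, -0.126], TCP at [0.207, 0.59, 0.231] pointing down, gripper open.
Joint ranges: [-2.98, 2.98], [-0.91, 2.08], [0.09, 2.57], [-1.24, 4.39], [0.2, 2.65], [-2.68, 2.68]. Speed limits (rad/s): [2.57, 2.57, 3.01, 3.14, 3.14, 3.14].

INTERFACE

Orientations are given as a rotation vector (axis times angle).
In Python, from plant import arm, vision, hand_in gives the robot as it stands. The module is installed in compiled form; this text tells all that it offers.
- The arm moves only by the tool drive_tool, never from a script. Its argument "targets" is text: rows parted by semicolons, each of 5 numbers parted by spaces: the opening in per cent of the stroke, from 0 (shut) to 100 (fully open), then the shift along the tool's x, y, z in mm, then the turn about the tool's z in rad. In form: hand tx ty tz yaw; .... A call has exactly 10 rows; each row is the pose to reach, as a shift and turn from the pose commanded when the call began, along the tool's axes at that moment; what a row does not reach only later rows make up. A row lasts 1/12 s, in which the tool goes at most 41.7 mm and 7.16 degrees, less where a joint would pass 70% of its speed; a pose out of reach is approached as far as the arm can. A call with a gripper value outside its range is refused whole. The fingers move at their own pace and stop on an object; "newtons" is the grip in N (left out, the last holds). Time passes only in rows, so rows that repeat a pose let the fingers close, or fill a call up. It gives the time, the measured TCP pose, the force, the opening and the grip force at its end, in the units of the state.
- arm.get_state(): the state, without advancing time (a new reading comes with each control period).
- vision.capture(name): name is "scene" or "top" or "wrist"; returns the picture (480x640x3 uint8, red, green, blue); there is no depth.
- vision.camera_info(name): a dict with "mtx" (3x3 intrinsics, pixels), "view" (4x4, takes a point from world to camera coordinates). Camera axes: x right, y down, z forward; pixel columns grow to the right and rows downward; lengths in m; the calibration is good to about 2 mm. A picture is of the moment at which its call begins: read the wrist's pose just before it. camera_info takes no time and is no camera call; for the wrist camera it gives the pose at the moment of the call.
- hand_in(): hands the job in; it is judged then, once.
The state is a dict: "t": time; "qpos": joint angles; "qd": joint speeds; "joint_torque": joint torques, N m; "position": TCP position; "tool_rot": TCP orientation; "ft_force": force on the tool from outside, world axes, zero at the start; "moment": the same for the moment, N m; "width": finger opening in m; "gripper_force": force on a finger pad.
Only numpy, scipy, OpenCV 4.12 (cv2) and the standard library are available. Lean on these libraries where they do the work, as an engineer would, in place of code of your own. Each camera call takes 0.05 s, during which the arm holds its last target. There are 200 camera calls.

## Working session

There is one attempt and no reset: what is moved stays moved. The work goes in short steps, Python scripts to look and compute and a tool call to move; the robot and the scene stay as the last step left them, time stands still between calls to the robot, and variables do not carry over. Pictures are saved under pics/ and viewed, at most 14 in all, crops included, and the job is handed in when it is done.

Besides the shell and the picture viewer there is one more tool, called after ">>>" in YAML: its name, and indented under it one key for each argument. drive_tool: Moves the arm, as the interface text tells. Its arguments: {"type":"object","properties":{"targets":{"type":"string"},"newtons":{"type":"number"}},"required":["targets"]}

```bash
mkdir -p pics
python3 - <<'E'
from plant import arm, vision
import cv2,numpy as np
for n in ("scene","top"):
    im=vision.capture(n); cv2.imwrite(f"pics/{n}0.png",cv2.resize(im[:,:,::-1],(800,600),interpolation=cv2.INTER_CUBIC)); cv2.imwrite(f"{n}_raw.png",im[:,:,::-1])
    i=vision.camera_info(n); print(n,np.round(i["mtx"],1).tolist(),np.round(i["view"],3).tolist())
s=arm.get_state(); print({k:np.round(v,3).tolist() for k,v in s.items()})
E
```

```text
scene [[476.1, 0.0, 315.0], [0.0, 476.1, 248.2], [0.0, 0.0, 1.0]] [[0.699, 0.715, -0.013, -0.342], [0.549, -0.549, -0.63, -0.24], [-0.457, 0.434, -0.776, 1.551], [0.0, 0.0, 0.0, 1.0]]
top [[589.3, 0.0, 317.0], [0.0, 589.3, 237.4], [0.0, 0.0, 1.0]] [[0.024, -1.0, 0.017, -0.035], [-0.994, -0.026, -0.108, 0.506], [0.108, -0.014, -0.994, 1.564], [0.0, 0.0, 0.0, 1.0]]
{'t': 0.1, 'qpos': [1.107, 0.221, 1.527, -0.0, 1.395, -0.126], 'qd': [-0.001, -0.001, -0.004, 0.0, -0.002, 0.0], 'joint_torque': [0.001, -49.825, -39.054, -0.0, 0.006, -0.0], 'position': [0.207, 0.589, 0.23], 'tool_rot': [-0.528, -3.096, 0.003], 'ft_force': [0.266, -0.511, 0.226], 'moment': [-0.037, -0.008, 0.028], 'gripper_force': 0.0, 'width': 0.085}
```

View pics/scene0.png

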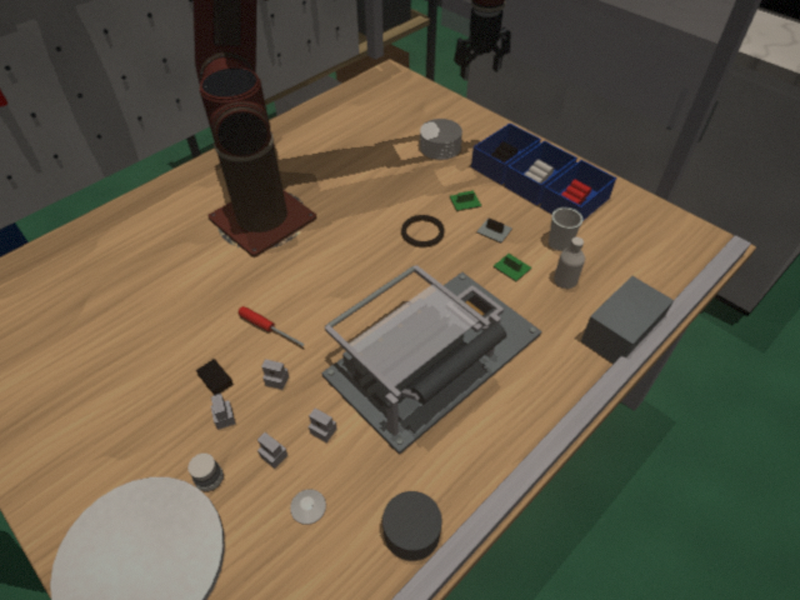

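View pics/top0.png

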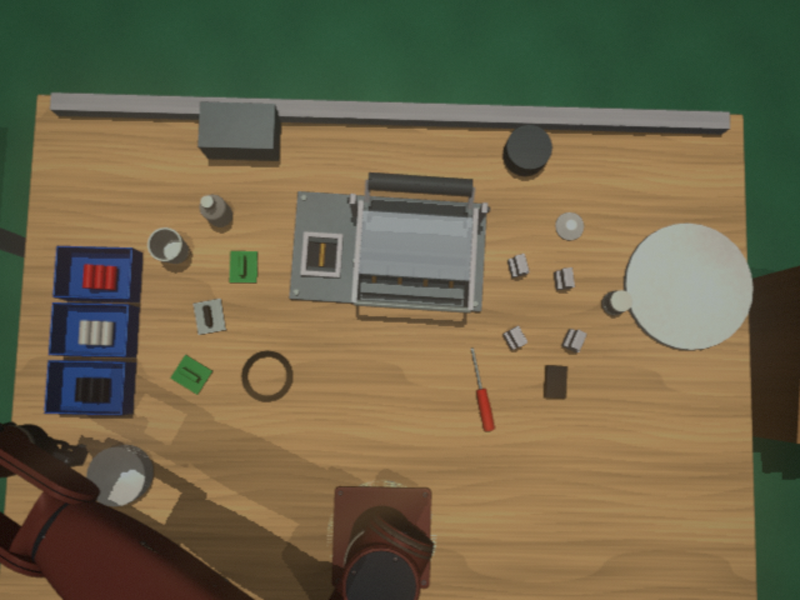

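The top picture shows four blocks at about (518,265), (564,279), (515,338), (574,340), in the 800-wide scale. The grey cover is at (209,316), with green look-alikes nearby, and the fixture plate spans (290..487,192..312). I'll enlarge these areas next.

```bash
cat > h.py <<'E'
import numpy as np, cv2
from scipy.spatial.transform import Rotation as R
from plant import arm, vision
def ray(info,px):
    M=np.array(info["mtx"]);V=np.array(info["view"]); Rm=V[:3,:3]; c=-Rm.T@V[:3,3]
    return c, Rm.T@np.linalg.solve(M,[px[0],px[1],1.])
def pix2w(info,px,z):
    c,d=ray(info,px); return c+d*(z-c[2])/d[2]
def proj(info,P):
    V=np.array(info["view"]);p=np.array(info["mtx"])@(V[:3,:3]@np.asarray(P)+V[:3,3]); return p[:2]/p[2]
def crop(im,x,y,w,h,name,s):
    c=cv2.resize(im[y:y+h,x:x+w],None,fx=s,fy=s,interpolation=cv2.INTER_CUBIC); c=np.clip(c*1.5,0,255).astype(np.uint8); cv2.imwrite("pics/"+name,c)
E
python3 - <<'E'
from h import *
im=cv2.imread("top_raw.png")
a=cv2.resize(im[140:260,225:395],None,fx=4.7,fy=4.7,interpolation=cv2.INTER_CUBIC)
crop(im,225,140,170,120,"fix.png",4.7)
# blocks (two of one canvas)
b=im[195:285,395:475]; c=im[225:285,145:195]
B=cv2.resize(b,None,fx=6,fy=6,interpolation=cv2.INTER_CUBIC);C=cv2.resize(c,None,fx=6,fy=6,interpolation=cv2.INTER_CUBIC)
cv=np.zeros((540,780,3),np.uint8);cv[:540,:480]=B;cv[:360,480:780]=C;cv2.imwrite("pics/blk.png",np.clip(cv*1.5,0,255).astype(np.uint8))
E
```

```text
(no output)
```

View pics/fix.png

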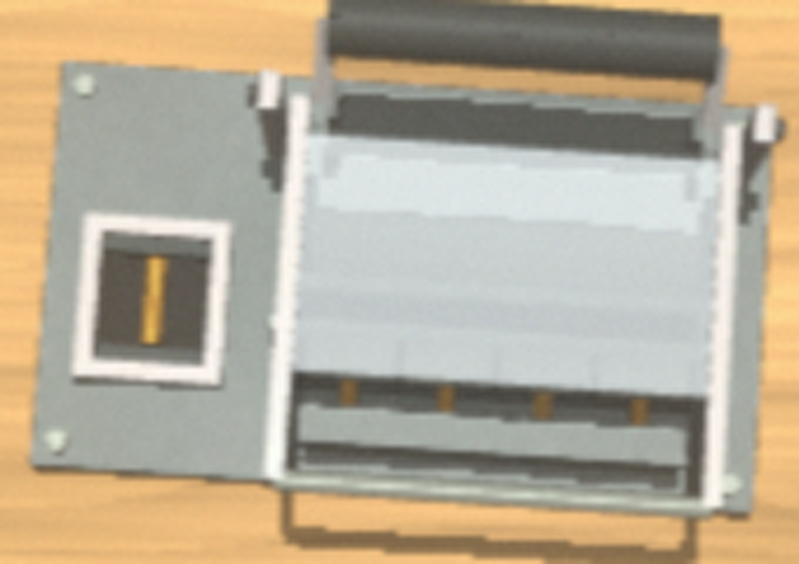

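View pics/blk.png

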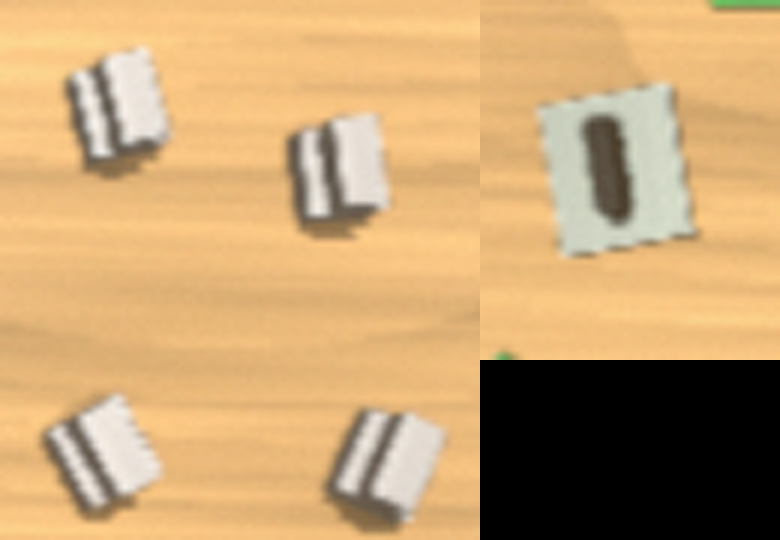

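The fixture plate corners in the crop are at (65,62), (772,105), (747,516) and (33,465). The bar runs from (270,482) to (710,507). The block web tops and the cover corners are clear enough to read, so I'll compute poses from them.

```bash
cat > loc.py <<'E'
from h import *
from scipy.optimize import least_squares
I=vision.camera_info("top")
f=lambda p:np.array(p)/4.7+[225-.4,140-.4]
pts=[((140,265,15),(65,62)),((-100,265,15),(33,465)),((-100,-155,15),(747,516)),((140,-155,15),(772,105)),((-110,118,125),(270,480)),((-110,-118,125),(710,507))]
def err(q):
    c,s=np.cos(q[2]),np.sin(q[2]); return np.concatenate([proj(I,[q[0]+(c*x-s*y)/1e3,q[1]+(s*x+c*y)/1e3,z/1e3])-f(p) for (x,y,z),p in pts])
r=least_squares(err,[.7,-.1,0]); print("fixture",r.x.round(4),np.round(r.fun,1))
q=r.x
def W(x,y,z):
    c,s=np.cos(q[2]),np.sin(q[2]); return np.round([q[0]+(c*x-s*y)/1e3,q[1]+(s*x+c*y)/1e3,z/1e3],4)
print("bar",W(-110,0,125),[W(0,y,46).tolist() for y in (-82.5,-27.5,27.5,82.5)],"well",W(0,200,21))
def quad(ps,z,o,ox,L):
    w=np.array([pix2w(I,(np.array(p)-[ox,0])/6+np.array(o)-.4,z) for p in ps]); c=w.mean(0)
    a=(w[0]+w[1]-w[2]-w[3]); print(c.round(4),"x-axis ang",np.arctan2(a[1],a[0]).round(3),"sides",np.round(np.linalg.norm(np.diff(w,axis=0),axis=1)*1e3,1))
for ps in [[(103,65),(148,48),(167,138),(118,153)],[(333,127),(377,113),(388,205),(343,220)],[(80,420),(122,396),(162,470),(118,497)],[(402,413),(443,433),(408,520),(365,500)]]: quad(ps,.06,(395,195),0,40)
quad([(538,106),(670,85),(695,235),(562,256)],.006,(145,225),480,70)
E
python3 loc.py
python3 - <<'E'
from h import *
s=arm.get_state(); T=R.from_rotvec(s["tool_rot"]).as_matrix(); print(T.round(3)); V=np.array(vision.camera_info("wrist")["view"]);print(vision.camera_info("wrist")["mtx"]); c=-V[:3,:3].T@V[:3,3]; print("cam in tool",(T.T@(c-s["position"])).round(4),(V[:3,:3]@T).round(3))
E
```

```text
fixture [ 0.5881 -0.0562 -0.0411] [-0.9 -0.5 -1.1  0.   1.1 -0.6  0.3  0.6  0.6 -0.  -0.1  0.4]
bar [ 0.4782 -0.0517  0.125 ] [[0.5847, -0.1386, 0.046], [0.587, -0.0836, 0.046], [0.5893, -0.0287, 0.046], [0.5915, 0.0263, 0.046]] well [0.5963 0.1437 0.021 ]
[ 0.5799 -0.2862  0.06  ] x-axis ang 0.194 sides [21.6 41.2 23. ]
[ 0.5533 -0.3871  0.06  ] x-axis ang 0.111 sides [20.8 41.4 21.3]
[ 0.4265 -0.2811  0.06  ] x-axis ang 0.488 sides [21.5 36.7 22.9]
[ 0.4205 -0.4064  0.06  ] x-axis ang -0.393 sides [20.  41.7 20.7]
[0.4562 0.3838 0.006 ] x-axis ang 0.211 sides [60.2 69.5 60.4]
[[-0.943  0.331 -0.001]
 [ 0.331  0.943 -0.002]
 [ 0.    -0.002 -1.   ]]
[[335.36618338   0.         321.78220088]
 [  0.         335.36618338 241.4515603 ]
 [  0.           0.           1.        ]]
cam in tool [ 0.0704 -0.0002 -0.1427] [[ 0.     1.     0.001]
 [-0.961  0.001 -0.277]
 [-0.277 -0.001  0.961]]
```

```bash
cat > plan.py <<'E'
from h import *
FX=[0.5881,-0.0562,-0.0411]
def F(x,y,z,q=FX):
    c,s=np.cos(q[2]),np.sin(q[2]); return (q[0]+(c*x-s*y)/1e3,q[1]+(s*x+c*y)/1e3,z/1e3)
def now():
    s=arm.get_state(); T=R.from_rotvec(s["tool_rot"]).as_matrix(); return np.array(s["position"]),np.arctan2(T[1,0],T[0,0]),s
def plan(wps,start=None):
    """wps: (x,y,z,phi) ; prints shift in tool axes (mm) and yaw for each call"""
    p,ph,s=now()
    if start: p,ph=np.array(start[:3],float),start[3]
    for w in wps:
        e=(w[3]-ph); n=max(1,int(np.ceil(max(np.linalg.norm(np.array(w[:3])-p)/.40,abs(e)/1.2))))
        for k in range(n):
            g=p+(np.array(w[:3])-p)/(n-k); gp=ph+(w[3]-ph)/(n-k)
            X=np.array([np.cos(ph),np.sin(ph),0]);Y=np.array([np.sin(ph),-np.cos(ph),0]); d=(g-p)*1e3
            t=np.round([d@X,d@Y,-d[2]]); yw=round(ph-gp,2)
            print("call: %d %d %d %.2f"%(*t,yw), " ->",g.round(3),round(gp,2))
            p=p+(X*t[0]+Y*t[1]-np.array([0,0,1])*t[2])/1e3; ph=ph-yw
    return p,ph
def show():
    p,ph,s=now(); print("t %.1f"%s["t"],"p",p.round(4),"phi %.3f"%ph,"w %.4f"%s["width"],"F",np.round(s["ft_force"],1),"g %.1f"%s["gripper_force"])
E
python3 -c "
from plan import *
b=F(-110,0,0); plan([(b[0],b[1],.24,1.53),(b[0],b[1],.185,1.53)])"
```

```text
call: -234 -257 -5 0.64  -> [0.343 0.269 0.235] 2.17
call: -342 -67 -5 0.63  -> [ 0.478 -0.052  0.24 ] 1.53
call: 0 0 55 0.00  -> [ 0.478 -0.052  0.185] 1.53
```

>>> drive_tool:
  targets: "50 -234 -257 -5 0.64;50 -234 -257 -5 0.64;50 -234 -257 -5 0.64;50 -234 -257 -5 0.64;50 -234 -257 -5 0.64;50 -234 -257 -5 0.64;50 -234 -257 -5 0.64;50 -234 -257 -5 0.64;50 -234 -257 -5 0.64;50 -234 -257 -5 0.64"
  newtons: 30

```text
t: 0.93
position: [0.3438, 0.2668, 0.2362]
tool_rot: [1.481, 2.769, -0.001]
ft_force: [0.4, -0.1, 0.1]
width: 0.0431
gripper_force: 0.0
```

>>> drive_tool:
  targets: "50 -342 -67 -5 0.63;50 -342 -67 -5 0.63;50 -342 -67 -5 0.63;50 -342 -67 -5 0.63;50 -342 -67 -5 0.63;50 -342 -67 -5 0.63;50 -342 -67 -5 0.63;50 -342 -67 -5 0.63;50 -342 -67 -5 0.63;50 -342 -67 -5 0.63"

```text
t: 1.77
position: [0.4794, -0.0537, 0.2409]
tool_rot: [-2.266, -2.176, 0.001]
ft_force: [0.1, -0.3, 0.7]
width: 0.043
gripper_force: 0.0
```

Run:
```python
from plan import *
show(); i=vision.camera_info("wrist"); im=vision.capture("wrist")
for y in (-118,-60,0,60,118): print(y,proj(i,F(-110,y,125)).round(0))
print("camx",np.round(np.array(i["view"])@[0.478,-.052,.125,1],3))
im=im[:,:,::-1].copy(); cv2.imwrite("pics/w1.png",np.clip(im*1.4,0,255).astype(np.uint8))
```

```text
t 1.8 p [ 0.4794 -0.0537  0.2409] phi 1.530 w 0.0430 F [ 0.1 -0.3  0.7] g 0.0
-118 [321. 361.]
-60 [321. 302.]
0 [321. 233.]
60 [321. 156.]
118 [321.  70.]
camx [-0.001 -0.006  0.267  1.   ]
```

View pics/w1.png

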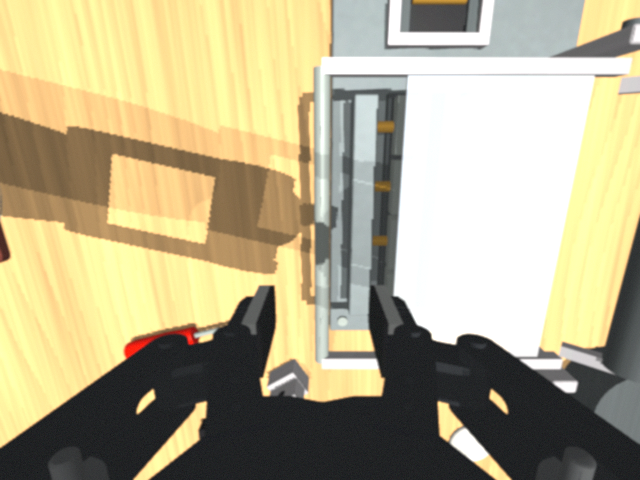

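The bar sits at column 322 and was predicted at 321, so the fixture pose is good. I'll grip the bar.

>>> drive_tool:
  targets: "50 0 0 35 0;50 0 0 70 0;50 0 0 105 0;50 0 0 130 0;50 0 0 130 0;0 0 0 130 0;0 0 0 130 0;0 0 0 130 0;0 0 0 130 0;0 0 0 130 0"
  newtons: 25

```text
t: 2.65
position: [0.4795, -0.0509, 0.1136]
tool_rot: [2.261, 2.179, 0.004]
ft_force: [-4.1, 4.6, 7.1]
width: 0.011
gripper_force: 25.0
```

Run:
```python
from plan import *
show(); p,ph,s=now()
# arc in tool axes: ty along +fixture x, tz down
for th in np.arange(.1,1.86,.0875): print(round(th,3),round(210*(1-np.cos(th))),round(-210*np.sin(th)))
```

```text
t 2.6 p [ 0.4795 -0.0509  0.1136] phi 1.534 w 0.0110 F [-4.1  4.6  7.1] g 25.0
0.1 1 -21
0.188 4 -39
0.275 8 -57
0.362 14 -74
0.45 21 -91
0.538 30 -108
0.625 40 -123
0.712 51 -137
0.8 64 -151
0.888 77 -163
0.975 92 -174
1.062 108 -183
1.15 124 -192
1.238 141 -198
1.325 159 -204
1.412 177 -207
1.5 195 -209
1.588 214 -210
1.675 232 -209
1.762 250 -206
1.85 268 -202
```

>>> drive_tool:
  targets: "0 0 1 -21 0;0 0 4 -39 0;0 0 8 -57 0;0 0 14 -74 0;0 0 21 -91 0;0 0 30 -108 0;0 0 40 -123 0;0 0 51 -137 0;0 0 64 -151 0;0 0 77 -163 0"

```text
t: 3.48
position: [0.5546, -0.0541, 0.2779]
tool_rot: [-2.262, -2.18, 0.001]
ft_force: [-7.2, 2.1, 5.7]
width: 0.011
gripper_force: 24.7
```

>>> drive_tool:
  targets: "0 0 15 -11 0;0 0 31 -20 0;0 0 47 -29 0;0 0 64 -35 0;0 0 82 -41 0;0 0 100 -44 0;0 0 118 -46 0;0 0 137 -47 0;0 0 155 -46 0;0 0 165 -44 0"

```text
t: 4.32
position: [0.7227, -0.061, 0.3216]
tool_rot: [2.259, 2.176, 0.005]
ft_force: [0.3, -0.7, 5.5]
width: 0.0112
gripper_force: 26.6
```

Run:
```python
from plan import *
show(); im=vision.capture("scene")[:,:,::-1]; cv2.imwrite("pics/s1.png",np.clip(im*1.4,0,255).astype(np.uint8))
```

```text
t 4.3 p [ 0.7227 -0.061   0.3216] phi 1.533 w 0.0112 F [ 0.3 -0.7  5.5] g 26.6
```

View pics/s1.png

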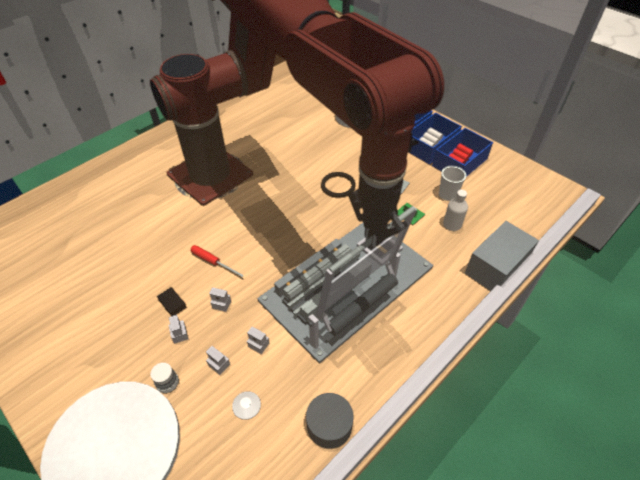

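The guard is up near its stop, past balance. I'll release it and back off.

>>> drive_tool:
  targets: "60 0 0 0 0;60 0 10 0 0;60 0 15 0 0;60 0 15 0 0;60 0 15 -20 0;60 0 15 -40 0;60 0 15 -60 0;60 0 15 -60 0;60 0 -20 -60 0;60 0 -55 -60 0"

```text
t: 5.2
position: [0.6647, -0.0584, 0.3744]
tool_rot: [-2.259, -2.177, 0.004]
ft_force: [-0.0, -0.3, 0.6]
width: 0.0512
gripper_force: 0.0
```

Run:
```python
from plan import *
show()
b=(.42,-.25); 
plan([(.45,-.20,.26,2.9)])
im=vision.capture("top")[:,:,::-1]; cv2.imwrite("top1.png",im)
crop(im,225,140,170,120,"fix1.png",4.7)
```

```text
t 5.2 p [ 0.6647 -0.0584  0.3744] phi 1.534 w 0.0512 F [-0.  -0.3  0.6] g 0.0
call: -75 -105 57 -0.68  -> [ 0.557 -0.129  0.317] 2.22
call: 8 -128 57 -0.69  -> [ 0.45 -0.2   0.26] 2.9
```

View pics/fix1.png

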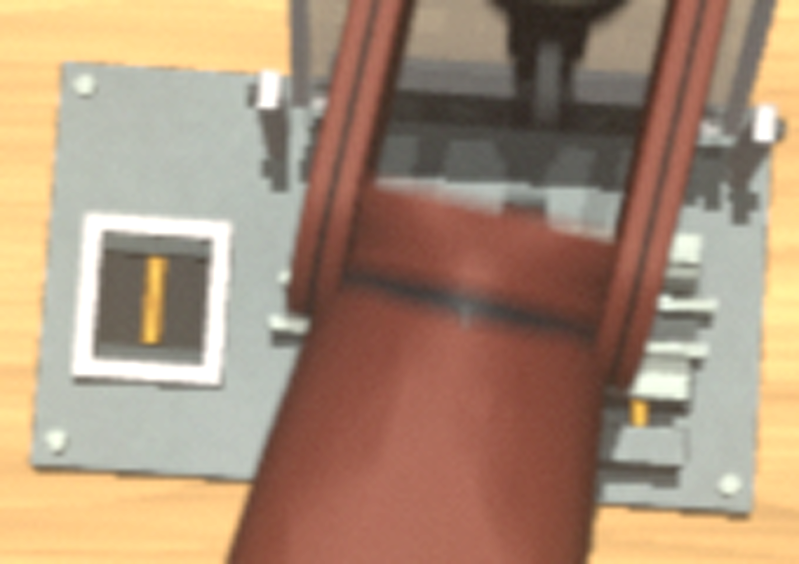

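Run:
```python
from plan import *
plan([(.57,-.20,.30,2.4),(.60,-.34,.24,3.1)])
```

```text
call: -146 -82 73 -0.87  -> [ 0.57 -0.2   0.3 ] 2.4
call: -116 -83 60 -0.70  -> [ 0.6  -0.34  0.24] 3.1
```

>>> drive_tool:
  targets: "60 -146 -82 10 -0.87;60 -146 -82 20 -0.87;60 -146 -82 40 -0.87;60 -146 -82 60 -0.87;60 -146 -82 73 -0.87;60 -146 -82 73 -0.87;60 -146 -82 73 -0.87;60 -146 -82 73 -0.87;60 -146 -82 73 -0.87;60 -146 -82 73 -0.87"

```text
t: 6.08
position: [0.5779, -0.201, 0.3056]
tool_rot: [1.137, 2.928, -0.0]
ft_force: [-0.3, -0.2, -0.1]
width: 0.0511
gripper_force: 0.0
```

>>> drive_tool:
  targets: "60 -116 -83 60 -0.7;60 -116 -83 60 -0.7;60 -116 -83 60 -0.7;60 -116 -83 60 -0.7;60 -116 -83 60 -0.7;60 -116 -83 60 -0.7;60 -116 -83 60 -0.7;60 -116 -83 60 -0.7;60 -116 -83 60 -0.7;60 -116 -83 60 -0.7"

```text
t: 6.92
position: [0.6082, -0.3402, 0.246]
tool_rot: [0.062, 3.14, -0.001]
ft_force: [-1.0, 0.4, 0.8]
width: 0.0512
gripper_force: 0.0
```

Run:
```python
from plan import *
import pickle
show(); i=vision.camera_info("wrist"); im=vision.capture("wrist")[:,:,::-1]; cv2.imwrite("w2raw.png",im); pickle.dump(i,open("w2.pkl","wb"))
for c in [(.5799,-.2862),(.5533,-.3871),(.4265,-.2811),(.4205,-.4064)]: print(proj(i,(*c,.06)).round())
cv2.imwrite("pics/w2.png",np.clip(im*1.3,0,255).astype(np.uint8))
```

```text
t 6.9 p [ 0.6082 -0.3402  0.246 ] phi 3.102 w 0.0512 F [-1.   0.4  0.8] g 0.0
[377. 188.]
[271. 164.]
[384.   6.]
[236.   4.]
```

View pics/w2.png

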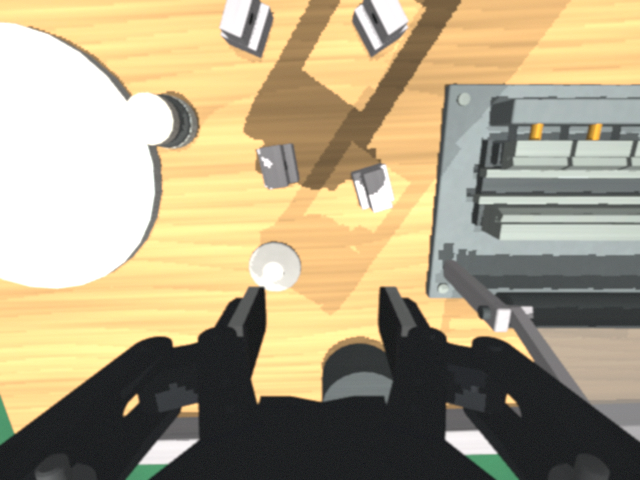

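Block views in the wrist picture: (375,187), (275,165), (380,22) and (245,22). The guard strut at (500,310) leans back, so the guard is open. I'll enlarge the blocks.

Run:
```python
from h import *
im=cv2.imread("w2raw.png"); cv=np.zeros((600,800,3),np.uint8)
for k,(x,y) in enumerate([(345,155),(248,132),(345,0),(215,0)]):
    c=cv2.resize(im[y:y+60,x:x+60],(300,300),interpolation=cv2.INTER_CUBIC).astype(float); c=255*(c/255)**.6
    r,q=divmod(k,2); cv[r*300:r*300+300,q*300:q*300+300]=c
cv2.imwrite("pics/blk2.png",cv)
```

```text
(no output)
```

View pics/blk2.png

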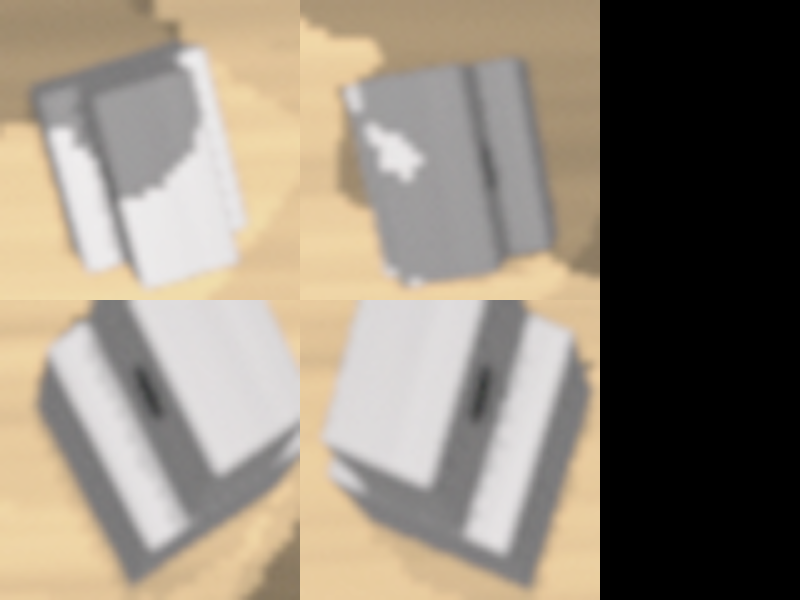

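Run:
```python
from h import *
import pickle
i=pickle.load(open("w2.pkl","rb"))
g=lambda p,o:pix2w(i,np.array(p)/5-.4+np.array(o),.06)
for ps,o in [([(92,95),(190,70),(238,262),(148,287)],(345,155)),([(59,85),(165,68),(198,265),(92,283)],(248,132))]:
    w=np.array([g(p,o) for p in ps]); a=w[2]+w[3]-w[0]-w[1]; print(w.mean(0).round(4),np.arctan2(a[1],a[0]).round(3),np.round(np.linalg.norm(np.diff(w,axis=0),axis=1)*1e3,1))
# +x edge corners, plus a second point on the long edge
for l,r,le,o in [((220,175),(300,122),(130,0),(345,0)),((22,137),(132,188),(60,0),(215,0))]:
    l,r,le=g(l,o),g(r,o),g(le,o); print("w",np.linalg.norm(r-l).round(4)); d=(l-le)/np.linalg.norm(l-le); e=(r-l)/np.linalg.norm(r-l)
    n=np.array([e[1],-e[0],0]); print("ang long",np.arctan2(d[1],d[0]).round(3),"ang perp",np.arctan2(n[1],n[0]).round(3)); print("c",((l+r)/2-.02*d).round(4))
```

```text
[ 0.5829 -0.2848  0.06  ] 0.269 [19.2 38.9 18.3]
[ 0.5564 -0.3852  0.06  ] 0.091 [20.4 37.2 21.1]
w 0.0155
ang long 0.528 ang perp 0.505
c [ 0.4274 -0.28    0.06  ]
w 0.02
ang long -0.42 ang perp -0.438
c [ 0.4229 -0.4055  0.06  ]
```

```bash
cat > pk.py <<'E'
from plan import *
import sys
def go(b,y,a):
    show(); ph=np.pi+a; f=F(1.5,y,0)
    plan([(b[0],b[1],.15,ph),(b[0],b[1],.034,ph),(b[0],b[1],.19,ph),(f[0],f[1],.19,3.10),(f[0],f[1],.11,3.10)])
b=list(map(float,sys.argv[1:]));go(b[:2],b[2],b[3])
E
python3 pk.py .5814 -.2855 82.5 .23
```

```text
t 7.0 p [ 0.6081 -0.3402  0.2459] phi 3.103 w 0.0514 F [ 0.8  1.2 -0.4] g 0.0
call: 29 54 96 -0.27  -> [ 0.581 -0.286  0.15 ] 3.37
call: 0 0 116 0.00  -> [ 0.581 -0.286  0.034] 3.37
call: 0 0 -156 0.00  -> [ 0.581 -0.286  0.19 ] 3.37
call: -83 300 0 0.27  -> [0.593 0.026 0.19 ] 3.1
call: 0 0 80 0.00  -> [0.593 0.026 0.11 ] 3.1
```

>>> drive_tool:
  targets: "50 29 54 96 -0.27;50 29 54 96 -0.27;50 29 54 96 -0.27;50 29 54 96 -0.27;50 29 54 96 -0.27;50 29 54 96 -0.27;50 29 54 96 -0.27;50 29 54 96 -0.27;50 29 54 96 -0.27;50 29 54 96 -0.27"

```text
t: 7.8
position: [0.5815, -0.2864, 0.1505]
tool_rot: [-0.363, 3.119, -0.002]
ft_force: [0.8, -0.2, -0.4]
width: 0.0429
gripper_force: 0.0
```

Run:
```python
from plan import *
show(); i=vision.camera_info("wrist"); im=vision.capture("wrist")[:,:,::-1]
print([proj(i,(.5814,-.2855,z)).round() for z in (.03,.06)])
cv2.imwrite("pics/w3.png",np.clip(im*1.3,0,255).astype(np.uint8))
```

```text
t 7.8 p [ 0.5815 -0.2864  0.1505] phi -2.910 w 0.0429 F [ 0.8 -0.2 -0.4] g 0.0
[array([324., 235.]), array([324., 246.])]
```

View pics/w3.png

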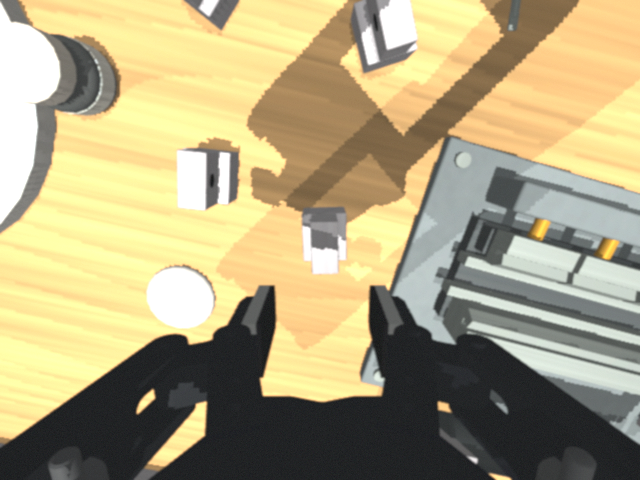

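The web top is centred at about (325,246) and was predicted at (324,246), with its yaw square to the fingers. I'll pick it up.

>>> drive_tool:
  targets: "50 0 0 40 0;50 0 0 80 0;50 0 0 105 0;50 0 0 116 0;50 0 0 116 0;0 0 0 116 0;0 0 0 116 0;0 0 0 116 0;0 0 0 116 0;0 0 0 116 0"
  newtons: 70

```text
t: 8.68
position: [0.5824, -0.2866, 0.0357]
tool_rot: [-0.364, 3.117, -0.004]
ft_force: [-0.3, 0.0, 5.9]
width: 0.0187
gripper_force: 70.5
```

>>> drive_tool:
  targets: "0 0 0 -20 0;0 0 0 -45 0;0 0 0 -80 0;0 0 0 -120 0;0 0 0 -156 0;0 0 0 -156 0;0 0 0 -156 0;0 0 0 -156 0;0 0 0 -156 0;0 0 0 -156 0"

```text
t: 9.52
position: [0.5796, -0.2848, 0.1867]
tool_rot: [0.364, -3.117, -0.004]
ft_force: [-0.0, -0.1, -3.1]
width: 0.019
gripper_force: 69.7
```

>>> drive_tool:
  targets: "0 -83 300 0 0.27;0 -83 300 0 0.27;0 -83 300 0 0.27;0 -83 300 0 0.27;0 -83 300 0 0.27;0 -83 300 0 0.27;0 -83 300 0 0.27;0 -83 300 0 0.27;0 -83 300 0 0.27;0 -83 300 0 0.27"

```text
t: 10.35
position: [0.5918, 0.0268, 0.1878]
tool_rot: [-0.055, -3.139, 0.0]
ft_force: [-0.5, -0.4, -2.4]
width: 0.0187
gripper_force: 69.7
```

```bash
sed -i 's/np.arctan2(T\[1,0\],T\[0,0\])/np.arctan2(T[1,0],T[0,0])%(2*np.pi)/' plan.py
python3 - <<'E'
from plan import *
show(); f=F(1.5,82.5,0); plan([(f[0],f[1],.11,3.10)])
i=vision.camera_info("wrist"); im=vision.capture("wrist")[:,:,::-1]
p,ph,s=now()
for dx in (-20,0,20):
    print([proj(i,p+np.array([np.cos(.041)*dx/1e3,-np.sin(.041)*dx/1e3,.026])).round(1)])
print([proj(i,F(x,82.5,z)).round(0) for x,z in ((-22,70),(25,70))])
cv2.imwrite("pics/w4.png",np.clip(im*1.3,0,255).astype(np.uint8))
E
```

```text
t 10.3 p [0.5918 0.0268 0.1878] phi 3.107 w 0.0187 F [-0.5 -0.4 -2.4] g 69.7
call: -1 -1 78 0.01  -> [0.593 0.026 0.11 ] 3.1
[array([319.4, 285.2])]
[array([319.2, 332.5])]
[array([319. , 375.9])]
[array([322., 209.]), array([321., 265.])]
```

View pics/w4.png

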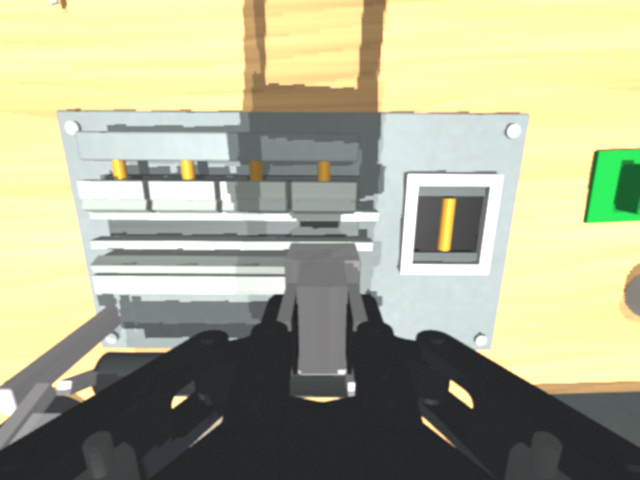

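The block is square and centred in the grip: its web top spans rows 286–373, predicted 285–376. I'll refine the fixture pose from the plate corners (58,110) and (528,113), the jaw edges and the well frame inner corners.

Run:
```python
from plan import *
from scipy.optimize import least_squares
i=vision.camera_info("wrist")
pts=[((-100,-155,15),(58,111)),((-100,265,15),(528,113)),((-37.5,232.5,27),(487,186)),((-37.5,167.5,27),(418,186)),((37.5,167.5,27),(414,263)),((37.5,232.5,27),(482,264)),
((-22,57.5,70),(291,211)),((-22,107.5,70),(357,211)),((-22,-107.5,70),(79,211))]
def err(q): return np.concatenate([proj(i,F(*P,q))-p for P,p in pts])
r=least_squares(err,FX,loss="soft_l1"); print(r.x.round(4)); print(np.round(err(r.x),1).reshape(-1,2).tolist()); print(np.round(err(FX),1).reshape(-1,2).tolist())
```

```text
[ 0.5902 -0.0561 -0.0385]
[[-3.3, 0.6], [2.6, -0.3], [3.3, -0.4], [-0.0, -0.6], [-2.4, 1.1], [-2.6, 0.3], [0.8, 0.0], [-1.8, 0.2], [3.7, -0.5]]
[[-3.8, -2.5], [3.0, -2.0], [3.5, -2.1], [0.0, -2.5], [-2.5, -0.6], [-2.7, -1.2], [0.6, -2.4], [-1.9, -2.1], [3.0, -3.5]]
```

>>> drive_tool:
  targets: "0 -2 0 20 0.01;0 -2 0 50 0.01;0 -2 0 75 0.01;0 -2 0 82 0.01;0 -2 0 85 0.01;0 -2 0 88 0.01;0 -2 0 91 0.01;0 -2 0 93 0.01;0 -2 0 93 0.01;0 -2 0 93 0.01"

```text
t: 11.23
position: [0.5942, 0.0247, 0.099]
tool_rot: [-0.075, -3.139, 0.001]
ft_force: [-10.2, -0.9, 8.1]
width: 0.0187
gripper_force: 71.3
```

>>> drive_tool:
  targets: "0 2 0 0 0;0 2 0 2 0;0 2 0 4 0;0 2 0 6 0;0 2 0 8 0;0 2 0 10 0;0 2 0 12 0;0 2 0 14 0;0 2 0 14 0;0 2 0 14 0"

```text
t: 12.07
position: [0.5924, 0.0254, 0.0843]
tool_rot: [-0.075, -3.14, 0.0]
ft_force: [-8.4, 0.4, 7.3]
width: 0.019
gripper_force: 71.2
```

>>> drive_tool:
  targets: "35 2 0 0 0;35 2 0 0 0;35 2 0 0 0;35 2 0 0 0;35 2 0 -30 0;35 2 0 -46 0;0 2 0 -46 0;0 2 0 -46 0;0 2 0 -46 0;0 2 0 -46 0"

```text
t: 12.9
position: [0.5897, 0.0256, 0.1268]
tool_rot: [-0.075, -3.138, -0.0]
ft_force: [-0.7, 0.3, 0.0]
width: -0.0002
gripper_force: 0.0
```

>>> drive_tool:
  targets: "0 0 0 5 0;0 0 0 12 0;0 0 0 16 0;0 0 0 18 0;0 0 0 20 0;0 0 0 21 0;0 0 0 22 0;0 0 0 23 0;0 0 0 23 0;0 0 0 23 0"

```text
t: 13.73
position: [0.5905, 0.0257, 0.1068]
tool_rot: [-0.075, -3.14, 0.0]
ft_force: [-7.2, 0.9, 10.8]
width: 0.0001
gripper_force: 5.3
```

>>> drive_tool:
  targets: "0 0 0 1 0;0 0 0 2 0;0 0 0 3 0;0 0 0 4 0;0 0 0 5 0;0 0 0 5 0;0 0 0 5 0;0 0 0 5 0;0 0 0 5 0;0 0 0 5 0"

```text
t: 14.57
position: [0.5909, 0.0257, 0.1065]
tool_rot: [0.074, 3.14, -0.001]
ft_force: [-20.1, 1.2, 39.9]
width: -0.0
gripper_force: 19.1
```

```bash
cat > chk.py <<'E'
from plan import *
ref=cv2.imread("top_raw.png").astype(float); im=vision.capture("top")[:,:,::-1].astype(float); I=vision.camera_info("top")
for n,b,z in [("B2",(.555,-.386),.03),("B3",(.427,-.2805),.03),("B4",(.4217,-.406),.03),("cov",(.4562,.3838),.005)]:
    u,v=proj(I,(*b,z)).astype(int); A=ref[v-14:v+15,u-14:u+15]; best=None
    B=cv2.matchTemplate(im[v-40:v+41,u-40:u+41].astype(np.uint8),A.astype(np.uint8),cv2.TM_CCOEFF_NORMED); _,m,_,l=cv2.minMaxLoc(B); print(n,"corr %.2f"%m,"shift px",l[0]-26,l[1]-26)
E
python3 chk.py; sed -i 's/F(1.5,y,0)/F(0,y,0)/; s/plan(\[(b/p,h,_=now(); plan([(p[0],p[1],.19,h),(b/' pk.py; python3 pk.py .555 -.386 27.5 .10
```

```text
B2 corr 1.00 shift px 0 0
B3 corr 1.00 shift px 0 0
B4 corr 1.00 shift px 0 0
cov corr 1.00 shift px 0 0
t 14.6 p [0.5909 0.0257 0.1065] phi 3.094 w 0.0001 F [-20.4   0.6  38.3] g 19.1
call: 0 0 -84 0.00  -> [0.591 0.026 0.19 ] 3.09
call: 8 -206 20 -0.07  -> [ 0.573 -0.18   0.17 ] 3.17
call: 23 -206 20 -0.08  -> [ 0.555 -0.386  0.15 ] 3.24
call: 0 0 116 0.00  -> [ 0.555 -0.386  0.034] 3.24
call: 0 0 -156 0.00  -> [ 0.555 -0.386  0.19 ] 3.24
call: -71 352 0 0.14  -> [ 0.589 -0.029  0.19 ] 3.1
call: 0 0 80 0.00  -> [ 0.589 -0.029  0.11 ] 3.1
```

>>> drive_tool:
  targets: "0 0 0 -20 0;0 0 0 -50 0;0 0 0 -84 0;50 0 0 -84 0;50 0 0 -84 0;50 4 -40 -84 0;50 8 -80 -84 0;50 8 -120 -84 0;50 8 -160 -74 0;50 8 -200 -64 0"

```text
t: 15.45
position: [0.5726, -0.1753, 0.1632]
tool_rot: [-0.074, -3.141, -0.0]
ft_force: [1.0, -0.9, -0.6]
width: 0.0428
gripper_force: 0.0
```

```bash
python3 pk.py .555 -.386 27.5 .10
```

```text
t 15.4 p [ 0.5726 -0.1753  0.1632] phi 3.094 w 0.0428 F [ 1.  -0.9 -0.6] g 0.0
call: 0 0 -27 0.00  -> [ 0.573 -0.175  0.19 ] 3.09
call: 8 -211 40 -0.15  -> [ 0.555 -0.386  0.15 ] 3.24
call: 0 0 116 0.00  -> [ 0.555 -0.386  0.034] 3.24
call: 0 0 -156 0.00  -> [ 0.555 -0.386  0.19 ] 3.24
call: -71 352 0 0.14  -> [ 0.589 -0.029  0.19 ] 3.1
call: 0 0 80 0.00  -> [ 0.589 -0.029  0.11 ] 3.1
```

>>> drive_tool:
  targets: "50 8 -211 13 -0.15;50 8 -211 13 -0.15;50 8 -211 13 -0.15;50 8 -211 13 -0.15;50 8 -211 13 -0.15;50 8 -211 13 -0.15;50 8 -211 13 -0.15;50 8 -211 13 -0.15;50 8 -211 13 -0.15;50 8 -211 13 -0.15"

```text
t: 16.28
position: [0.5554, -0.3823, 0.1509]
tool_rot: [0.163, -3.137, -0.001]
ft_force: [0.2, 0.6, 0.2]
width: 0.0423
gripper_force: 0.0
```

```bash
python3 pk.py .555 -.386 27.5 .10; python3 chk.py | head -1
```

```text
t 16.3 p [ 0.5554 -0.3823  0.1509] phi 3.246 w 0.0423 F [0.2 0.6 0.2] g 0.0
call: 0 0 -39 0.00  -> [ 0.555 -0.382  0.19 ] 3.25
call: 1 -4 40 0.00  -> [ 0.555 -0.386  0.15 ] 3.24
call: 0 0 116 0.00  -> [ 0.555 -0.386  0.034] 3.24
call: 0 0 -156 0.00  -> [ 0.555 -0.386  0.19 ] 3.24
call: -71 352 0 0.15  -> [ 0.589 -0.029  0.19 ] 3.1
call: 0 0 80 -0.00  -> [ 0.589 -0.029  0.11 ] 3.1
B2 corr 0.31 shift px 22 15
```

>>> drive_tool:
  targets: "50 1 -4 30 0;50 1 -4 70 0;50 1 -4 105 0;50 1 -4 116 0;50 1 -4 116 0;0 1 -4 116 0;0 1 -4 116 0;0 1 -4 116 0;0 1 -4 116 0;0 1 -4 116 0"

```text
t: 17.17
position: [0.5558, -0.3894, 0.038]
tool_rot: [-0.16, 3.134, -0.004]
ft_force: [-0.4, 1.0, 6.1]
width: 0.0183
gripper_force: 70.8
```

>>> drive_tool:
  targets: "0 0 0 -20 0;0 0 0 -45 0;0 0 0 -80 0;0 0 0 -120 0;0 0 0 -156 0;0 0 0 -156 0;0 0 0 -156 0;0 0 0 -156 0;0 0 0 -156 0;0 0 0 -156 0"

```text
t: 18.0
position: [0.5533, -0.3873, 0.1886]
tool_rot: [0.16, -3.134, -0.005]
ft_force: [-0.0, -0.6, -1.9]
width: 0.0185
gripper_force: 70.1
```

>>> drive_tool:
  targets: "0 -71 352 0 0.14;0 -71 352 0 0.14;0 -71 352 0 0.14;0 -71 352 0 0.14;0 -71 352 0 0.14;0 -71 352 0 0.14;0 -71 352 0 0.14;0 -71 352 0 0.14;0 -71 352 0 0.14;0 -71 352 0 0.14"

```text
t: 18.83
position: [0.5883, -0.0253, 0.1897]
tool_rot: [-0.051, -3.138, -0.004]
ft_force: [0.2, -0.5, -1.5]
width: 0.0187
gripper_force: 70.0
```

```bash
cat > pl.py <<'E'
from plan import *
import sys
y=float(sys.argv[1]); show(); f=F(0,y,0); plan([(f[0],f[1],float(sys.argv[2]),3.10)])
p,ph,s=now(); i=vision.camera_info("wrist"); im=vision.capture("wrist")[:,:,::-1]
e=[proj(i,p+np.array([np.cos(ph)*d,np.sin(ph)*d,.0243])).round(1).tolist() for d in (.02,-.02)]; print("expected web top rows",e)
c=int(e[0][0]); g=im[:,c-6:c+7].mean((1,2)).round().astype(int); print(list(zip(range(250,400,3),g[250:400:3])))
E
python3 pl.py 27.5 .105
```

```text
t 18.8 p [ 0.5883 -0.0253  0.1897] phi 3.109 w 0.0187 F [ 0.2 -0.5 -1.5] g 70.0
call: -1 -3 85 0.01  -> [ 0.589 -0.029  0.105] 3.1
expected web top rows [[322.5, 282.6], [322.4, 372.4]]
[(250, np.int64(94)), (253, np.int64(93)), (256, np.int64(93)), (259, np.int64(95)), (262, np.int64(93)), (265, np.int64(94)), (268, np.int64(93)), (271, np.int64(93)), (274, np.int64(93)), (277, np.int64(93)), (280, np.int64(93)), (283, np.int64(94)), (286, np.int64(101)), (289, np.int64(101)), (292, np.int64(101)), (295, np.int64(101)), (298, np.int64(101)), (301, np.int64(101)), (304, np.int64(100)), (307, np.int64(100)), (310, np.int64(100)), (313, np.int64(100)), (316, np.int64(100)), (319, np.int64(100)), (322, np.int64(100)), (325, np.int64(100)), (328, np.int64(100)), (331, np.int64(100)), (334, np.int64(100)), (337, np.int64(100)), (340, np.int64(100)), (343, np.int64(100)), (346, np.int64(100)), (349, np.int64(100)), (352, np.int64(100)), (355, np.int64(100)), (358, np.int64(100)), (361, np.int64(100)), (364, np.int64(100)), (367, np.int64(104)), (370, np.int64(167)), (373, np.int64(66)), (376, np.int64(59)), (379, np.int64(58)), (382, np.int64(56)), (385, np.int64(55)), (388, np.int64(54)), (391, np.int64(52)), (394, np.int64(53)), (397, np.int64(168))]
```

>>> drive_tool:
  targets: "0 -1 -3 20 0.01;0 -1 -3 50 0.01;0 -1 -3 75 0.01;0 -1 -3 83 0.01;0 -1 -3 86 0.01;0 -1 -3 89 0.01;0 -1 -3 92 0.01;0 -1 -3 95 0.01;0 -1 -3 97 0.01;0 -1 -3 97 0.01"

```text
t: 19.72
position: [0.5903, -0.0344, 0.0978]
tool_rot: [0.075, 3.14, -0.002]
ft_force: [-9.5, -0.4, 14.5]
width: 0.0188
gripper_force: 72.4
```

>>> drive_tool:
  targets: "0 0 0 -8 0;0 1 0 -14 0;0 2 3 -14 0;0 2 6 -14 0;0 2 6 -14 0;0 2 6 -10 0;0 2 6 -6 0;0 2 6 -3 0;0 2 6 0 0;0 2 6 0 0"

```text
t: 20.55
position: [0.5889, -0.028, 0.0941]
tool_rot: [0.075, 3.139, -0.0]
ft_force: [3.8, -0.5, 0.6]
width: 0.0185
gripper_force: 70.4
```

>>> drive_tool:
  targets: "0 0 0 2 0;0 0 0 4 0;0 0 0 6 0;0 0 0 8 0;0 0 0 10 0;0 0 0 12 0;0 0 0 13 0;0 0 0 13 0;0 0 0 13 0;0 0 0 13 0"

```text
t: 21.38
position: [0.5891, -0.0278, 0.084]
tool_rot: [0.075, 3.139, -0.0]
ft_force: [-2.3, 1.2, 16.6]
width: 0.0186
gripper_force: 72.6
```

>>> drive_tool:
  targets: "35 0 0 0 0;35 0 0 0 0;35 0 0 0 0;35 0 0 0 0;35 0 0 -30 0;35 0 0 -46 0;0 0 0 -46 0;0 0 0 -46 0;0 0 0 -46 0;0 0 0 -46 0"

```text
t: 22.22
position: [0.5871, -0.0276, 0.1255]
tool_rot: [-0.075, -3.138, -0.001]
ft_force: [0.5, 1.1, -0.3]
width: -0.0001
gripper_force: 0.0
```

>>> drive_tool:
  targets: "0 0 0 5 0;0 0 0 12 0;0 0 0 16 0;0 0 0 18 0;0 0 0 20 0;0 0 0 21 0;0 0 0 22 0;0 0 0 23 0;0 0 0 24 0;0 0 0 24 0"

```text
t: 23.05
position: [0.5884, -0.0277, 0.1061]
tool_rot: [-0.075, -3.141, 0.0]
ft_force: [-9.8, 1.7, 17.1]
width: -0.0001
gripper_force: 8.4
```

```bash
python3 chk.py; python3 pk.py .427 -.2805 -27.5 .51
```

```text
B2 corr 0.24 shift px 10 21
B3 corr 1.00 shift px 0 0
B4 corr 1.00 shift px 0 0
cov corr 1.00 shift px 0 0
t 23.1 p [ 0.5885 -0.0277  0.1061] phi 3.094 w -0.0001 F [-9.5  1.5 16.2] g 8.3
call: 0 0 -84 0.00  -> [ 0.588 -0.028  0.19 ] 3.09
call: 149 -260 40 -0.56  -> [ 0.427 -0.28   0.15 ] 3.65
call: 0 0 116 0.00  -> [ 0.427 -0.28   0.034] 3.65
call: 0 0 -156 0.00  -> [ 0.427 -0.28   0.19 ] 3.65
call: -236 93 0 0.55  -> [ 0.587 -0.084  0.19 ] 3.1
call: 0 0 80 0.00  -> [ 0.587 -0.084  0.11 ] 3.1
```

>>> drive_tool:
  targets: "0 0 0 -30 0;0 0 0 -70 0;50 0 0 -84 0;50 0 0 -84 0;50 20 -35 -84 0;50 40 -70 -84 0;50 60 -105 -84 0;50 80 -140 -84 0;50 100 -175 -84 0;50 120 -210 -84 0"

```text
t: 23.93
position: [0.4568, -0.2328, 0.1865]
tool_rot: [-0.074, -3.14, -0.001]
ft_force: [1.2, -0.7, -0.5]
width: 0.043
gripper_force: 0.0
```

>>> drive_tool:
  targets: "50 29 -50 40 -0.56;50 29 -50 40 -0.56;50 29 -50 40 -0.56;50 29 -50 40 -0.56;50 29 -50 40 -0.56;50 29 -50 40 -0.56;50 29 -50 40 -0.56;50 29 -50 40 -0.56;50 29 -50 40 -0.56;50 29 -50 40 -0.56"

```text
t: 24.77
position: [0.4438, -0.2585, 0.1459]
tool_rot: [0.725, -3.025, 0.041]
ft_force: [-0.7, 0.6, 1.0]
width: 0.0429
gripper_force: 0.0
```

```bash
python3 pk.py .427 -.2805 -27.5 .51
python3 - <<'E'
from plan import *
i=vision.camera_info("wrist"); print([proj(i,(.427+d*np.cos(.51),-.2805+d*np.sin(.51),.06)).round() for d in (-.02,.02)])
im=vision.capture("wrist")[:,:,::-1]; cv2.imwrite("pics/w5.png",np.clip(im*1.3,0,255).astype(np.uint8))
E
```

```text
t 24.8 p [ 0.4438 -0.2585  0.1459] phi 3.612 w 0.0429 F [-0.7  0.6  1. ] g 0.0
call: 0 0 -44 0.00  -> [ 0.444 -0.258  0.19 ] 3.61
call: 25 -12 40 -0.04  -> [ 0.427 -0.28   0.15 ] 3.65
call: 0 0 116 0.00  -> [ 0.427 -0.28   0.034] 3.65
call: 0 0 -156 0.00  -> [ 0.427 -0.28   0.19 ] 3.65
call: -236 94 0 0.55  -> [ 0.587 -0.084  0.19 ] 3.1
call: 0 0 80 0.00  -> [ 0.587 -0.084  0.11 ] 3.1
[array([306., 189.]), array([309., 245.])]
```

View pics/w5.png

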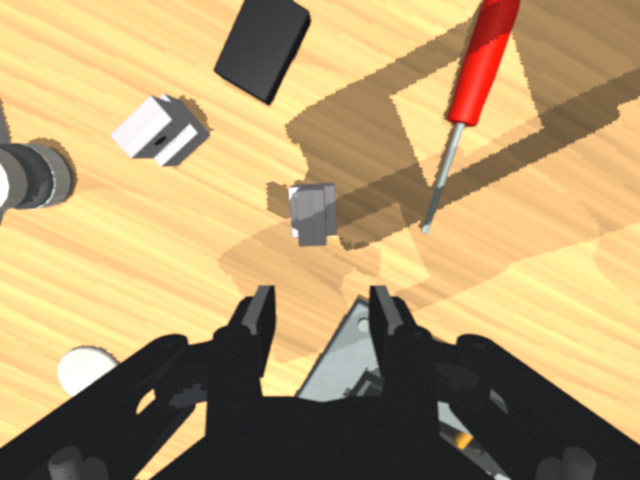

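The block web top spans about rows 188–245 near column 312, where predicted. The wrist joint is near its limit at this yaw (tilt and shortfall), so I'll ease the yaw back.

>>> drive_tool:
  targets: "50 25 -12 0 0.09;50 25 -12 0 0.09;50 25 -12 0 0.09;50 25 -12 0 0.09;50 25 -12 0 0.09;50 25 -12 0 0.09;50 25 -12 0 0.09;50 25 -12 0 0.09;50 25 -12 0 0.09;50 25 -12 0 0.09"

```text
t: 25.65
position: [0.4274, -0.2799, 0.1471]
tool_rot: [0.59, -3.055, 0.043]
ft_force: [-0.9, 0.7, -0.2]
width: 0.0427
gripper_force: 0.0
```

```bash
python3 pk.py .427 -.2805 -27.5 .42; python3 -c "
from h import *
s=arm.get_state();print(np.round(s['qpos'],3),R.from_rotvec(s['tool_rot']).as_matrix()[:,2].round(3))"
```

```text
t 25.6 p [ 0.4274 -0.2799  0.1471] phi 3.523 w 0.0427 F [-0.9  0.7 -0.2] g 0.0
call: 0 0 -43 0.00  -> [ 0.427 -0.28   0.19 ] 3.52
call: 1 0 40 -0.04  -> [ 0.427 -0.28   0.15 ] 3.56
call: 0 0 116 0.00  -> [ 0.427 -0.28   0.034] 3.56
call: 0 0 -156 0.00  -> [ 0.427 -0.28   0.19 ] 3.56
call: -227 114 0 0.46  -> [ 0.587 -0.084  0.19 ] 3.1
call: 0 0 80 0.00  -> [ 0.587 -0.084  0.11 ] 3.1
[-0.708  0.028  1.903 -0.043  1.208 -2.645] [-0.024 -0.033 -0.999]
```

>>> drive_tool:
  targets: "50 0 0 -10 0.2;50 0 0 -10 0.2;50 0 0 -10 0.2;50 0 0 -10 0.2;50 0 0 -10 0.2;50 0 0 -10 0.2;50 0 0 -10 0.2;50 0 0 -10 0.2;50 0 0 -10 0.2;50 0 0 -10 0.2"

```text
t: 26.48
position: [0.4275, -0.2798, 0.157]
tool_rot: [0.282, -3.101, 0.048]
ft_force: [-0.2, 0.3, 0.2]
width: 0.0427
gripper_force: 0.0
```

```bash
python3 -c "
from plan import *
show();s=arm.get_state();print(np.round(s['qpos'],3),R.from_rotvec(s['tool_rot']).as_matrix()[:,2].round(4))"
```

```text
t 26.5 p [ 0.4275 -0.2798  0.157 ] phi 3.323 w 0.0427 F [-0.2  0.3  0.2] g 0.0
[-0.707  0.016  1.894 -0.043  1.228 -2.445] [-0.024  -0.0329 -0.9992]
```

>>> drive_tool:
  targets: "50 0 0 0 1.2;50 0 0 0 1.2;50 0 0 0 1.2;50 0 0 0 1.2;50 0 0 0 1.2;50 0 0 0 1.2;50 0 0 0 1.2;50 0 0 0 1.2;50 0 0 0 1.2;50 0 0 0 1.2"

```text
t: 27.32
position: [0.4275, -0.2798, 0.1571]
tool_rot: [-1.538, -2.734, 0.063]
ft_force: [0.8, 0.3, -0.3]
width: 0.0431
gripper_force: 0.0
```

>>> drive_tool:
  targets: "50 0 0 0 1.2;50 0 0 0 1.2;50 0 0 0 1.2;50 0 0 0 1.2;50 0 0 0 1.2;50 0 0 0 1.2;50 0 0 0 1.2;50 0 0 0 1.2;50 0 0 0 1.2;50 0 0 0 1.2"

```text
t: 28.15
position: [0.4275, -0.2798, 0.1571]
tool_rot: [2.8, 1.382, -0.056]
ft_force: [-0.2, -0.1, -0.1]
width: 0.0426
gripper_force: 0.0
```

>>> drive_tool:
  targets: "50 0 0 0 1.2;50 0 0 0 1.2;50 0 0 0 1.2;50 0 0 0 1.2;50 0 0 0 1.2;50 0 0 0 1.2;50 0 0 0 1.2;50 0 0 0 1.2;50 0 0 0 1.2;50 0 0 0 1.2"

```text
t: 28.98
position: [0.4275, -0.2798, 0.1571]
tool_rot: [3.074, -0.438, -0.029]
ft_force: [0.4, -0.3, -0.1]
width: 0.0428
gripper_force: 0.0
```

>>> drive_tool:
  targets: "50 0 0 0 1.2;50 0 0 0 1.2;50 0 0 0 1.2;50 0 0 0 1.2;50 0 0 0 1.2;50 0 0 0 1.2;50 0 0 0 1.2;50 0 0 0 1.2;50 0 0 0 1.2;50 0 0 0 1.2"

```text
t: 29.82
position: [0.4275, -0.2798, 0.1571]
tool_rot: [2.287, -2.095, 0.007]
ft_force: [0.4, -0.1, 0.4]
width: 0.0429
gripper_force: 0.0
```

>>> drive_tool:
  targets: "50 0 0 0 0.26;50 0 0 0 0.26;50 0 0 0 0.26;50 0 0 0 0.26;50 0 0 0 0.26;50 0 0 0 0.26;50 0 0 0 0.26;50 0 0 0 0.26;50 0 0 0 0.26;50 0 0 0 0.26"

```text
t: 30.65
position: [0.4275, -0.2798, 0.1571]
tool_rot: [2.004, -2.368, 0.015]
ft_force: [-0.2, -0.6, -0.8]
width: 0.0426
gripper_force: 0.0
```

```bash
cat > st.py <<'E'
from plan import *
show();s=arm.get_state();print(np.round(s['qpos'],3),R.from_rotvec(s['tool_rot']).as_matrix()[:,2].round(4))
E
python3 st.py
```

```text
t 30.6 p [ 0.4275 -0.2798  0.1571] phi 4.547 w 0.0426 F [-0.2 -0.6 -0.8] g 0.0
[-0.707  0.016  1.894 -0.043  1.228  2.615] [-0.0238 -0.033  -0.9992]
```

Step over the limit in small increments.

>>> drive_tool:
  targets: "50 0 0 0 0.07;50 0 0 0 0.07;50 0 0 0 0.07;50 0 0 0 0.07;50 0 0 0 0.07;50 0 0 0 0.07;50 0 0 0 0.07;50 0 0 0 0.07;50 0 0 0 0.07;50 0 0 0 0.07"

```text
t: 31.48
position: [0.4269, -0.2806, 0.1571]
tool_rot: [1.923, -2.437, 0.017]
ft_force: [0.5, 0.6, 0.6]
width: 0.0427
gripper_force: 0.0
```

```bash
python3 st.py
```

```text
t 31.5 p [ 0.4269 -0.2806  0.1571] phi 4.478 w 0.0427 F [0.5 0.6 0.6] g 0.0
[-0.71   0.016  1.895 -0.042  1.228  2.68 ] [-0.0229 -0.0319 -0.9992]
```

>>> drive_tool:
  targets: "50 0 0 0 0.06;50 0 0 0 0.06;50 0 0 0 0.06;50 0 0 0 0.06;50 0 0 0 0.06;50 0 0 0 0.06;50 0 0 0 0.06;50 0 0 0 0.06;50 0 0 0 0.06;50 0 0 0 0.06"

```text
t: 32.32
position: [0.4185, -0.2896, 0.1574]
tool_rot: [1.881, -2.49, 0.014]
ft_force: [-0.2, 0.5, -0.1]
width: 0.043
gripper_force: 0.0
```

```bash
python3 st.py
```

```text
t 32.3 p [ 0.4185 -0.2896  0.1574] phi 4.436 w 0.0430 F [-0.2  0.5 -0.1] g 0.0
[-0.746  0.008  1.902 -0.023  1.227  2.68 ] [-0.011  -0.0192 -0.9998]
```

Tilt is halved; one more similar step.

>>> drive_tool:
  targets: "50 0 0 0 0.06;50 0 0 0 0.06;50 0 0 0 0.06;50 0 0 0 0.06;50 0 0 0 0.06;50 0 0 0 0.06;50 0 0 0 0.06;50 0 0 0 0.06;50 0 0 0 0.06;50 0 0 0 0.06"

```text
t: 33.15
position: [0.4099, -0.2983, 0.1575]
tool_rot: [1.838, -2.544, 0.01]
ft_force: [-0.2, -0.7, -0.1]
width: 0.0429
gripper_force: 0.0
```

```bash
python3 st.py
```

```text
t 33.1 p [ 0.4099 -0.2983  0.1575] phi 4.393 w 0.0429 F [-0.2 -0.7 -0.1] g 0.0
[-0.782 -0.     1.91  -0.004  1.226  2.68 ] [ 0.0013 -0.007  -1.    ]
```

>>> drive_tool:
  targets: "50 0 0 0 -1.2;50 0 0 0 -1.2;50 0 0 0 -1.2;50 0 0 0 -1.2;50 0 0 0 -1.2;50 0 0 0 -1.2;50 0 0 0 -1.2;50 0 0 0 -1.2;50 0 0 0 -1.2;50 0 0 0 -1.2"

```text
t: 33.98
position: [0.4098, -0.2984, 0.1575]
tool_rot: [2.954, -1.051, 0.006]
ft_force: [-0.5, 1.0, -0.4]
width: 0.043
gripper_force: 0.0
```

>>> drive_tool:
  targets: "50 0 0 0 -1.2;50 0 0 0 -1.2;50 0 0 0 -1.2;50 0 0 0 -1.2;50 0 0 0 -1.2;50 0 0 0 -1.2;50 0 0 0 -1.2;50 0 0 0 -1.2;50 0 0 0 -1.2;50 0 0 0 -1.2"

```text
t: 34.82
position: [0.4098, -0.2984, 0.1575]
tool_rot: [3.031, 0.8, -0.001]
ft_force: [-0.3, 0.1, -0.4]
width: 0.0427
gripper_force: 0.0
```

Run:
```python
from plan import *
show(); plan([(.427,-.2805,.15,.51),(.427,-.2805,.034,.51)])
```

```text
t 34.8 p [ 0.4098 -0.2984  0.1575] phi 0.516 w 0.0427 F [-0.3  0.1 -0.4] g 0.0
call: 24 -7 7 0.01  -> [ 0.427 -0.28   0.15 ] 0.51
call: 0 0 116 -0.00  -> [ 0.427 -0.28   0.034] 0.51
```

>>> drive_tool:
  targets: "50 24 -7 20 0.01;50 24 -7 20 0.01;50 24 -7 50 0.01;50 24 -7 85 0.01;50 24 -7 110 0.01;50 24 -7 121 0.01;50 24 -7 121 0.01;50 24 -7 121 0.01;50 24 -7 121 0.01;50 24 -7 121 0.01"

```text
t: 35.65
position: [0.4288, -0.2827, 0.0385]
tool_rot: [3.034, 0.774, 0.003]
ft_force: [0.4, -0.0, -0.3]
width: 0.0428
gripper_force: 0.0
```

>>> drive_tool:
  targets: "0 0 0 0 0;0 0 0 0 0;0 0 0 0 0;0 0 0 0 0;0 0 0 -20 0;0 0 0 -45 0;0 0 0 -80 0;0 0 0 -120 0;0 0 0 -156 0;0 0 0 -156 0"

```text
t: 36.48
position: [0.4308, -0.2833, 0.2011]
tool_rot: [3.026, 0.772, 0.011]
ft_force: [1.8, -1.8, -1.2]
width: 0.0187
gripper_force: 69.4
```

```bash
sed -i 's/g=im\[.*$/cv2.imwrite("wl.png",im); g=im[:,c-6:c+7].mean((1,2)); print("edges",[(k,round(float(g[k+2]-g[k-2]))) for k in range(260,392) if abs(g[k+2]-g[k-2])>5])/' pl.py; python3 pl.py -27.5 .19
```

```text
t 36.5 p [ 0.4308 -0.2833  0.2011] phi 0.500 w 0.0187 F [ 1.8 -1.8 -1.2] g 69.4
call: 78 -33 4 -0.87  -> [ 0.483 -0.217  0.197] 1.37
call: 76 37 4 -0.87  -> [ 0.535 -0.15   0.194] 2.23
call: 20 82 3 -0.86  -> [ 0.587 -0.084  0.19 ] 3.1
expected web top rows [[322.7, 280.9], [322.6, 370.8]]
edges [(275, 7), (276, 22), (277, 32), (278, 36), (279, 25), (281, -22), (282, -32), (283, -32), (284, -21), (285, -9), (363, 29), (364, 65), (365, 86), (366, 87), (367, 61), (368, 26), (369, 6), (371, 6), (372, 7), (373, 5), (376, -7), (377, -9), (378, -9), (379, -6), (382, 7), (383, 9), (384, 9), (385, 6), (389, -6), (390, -6)]
```

>>> drive_tool:
  targets: "0 78 -33 0 -0.87;0 78 -33 0 -0.87;0 78 -33 0 -0.87;0 78 -33 0 -0.87;0 78 -33 0 -0.87;0 78 -33 0 -0.87;0 78 -33 0 -0.87;0 78 -33 0 -0.87;0 78 -33 0 -0.87;0 78 -33 0 -0.87"

```text
t: 37.37
position: [0.4793, -0.2136, 0.1908]
tool_rot: [2.433, 1.98, -0.006]
ft_force: [-0.0, -0.3, -1.8]
width: 0.0188
gripper_force: 69.2
```

>>> drive_tool:
  targets: "0 76 37 0 -0.87;0 76 37 0 -0.87;0 76 37 0 -0.87;0 76 37 0 -0.87;0 76 37 0 -0.87;0 76 37 0 -0.87;0 76 37 0 -0.87;0 76 37 0 -0.87;0 76 37 0 -0.87;0 76 37 0 -0.87"

```text
t: 38.2
position: [0.5312, -0.1469, 0.1913]
tool_rot: [1.374, 2.821, -0.009]
ft_force: [-0.2, -0.2, -2.6]
width: 0.0187
gripper_force: 69.6
```

>>> drive_tool:
  targets: "0 20 82 0 -0.86;0 20 82 0 -0.86;0 20 82 0 -0.86;0 20 82 0 -0.86;0 20 82 0 -0.86;0 20 82 0 -0.86;0 20 82 0 -0.86;0 20 82 0 -0.86;0 20 82 0 -0.86;0 20 82 0 -0.86"

```text
t: 39.03
position: [0.5832, -0.0804, 0.1911]
tool_rot: [0.073, 3.139, -0.011]
ft_force: [-0.5, 0.2, -1.7]
width: 0.0184
gripper_force: 70.3
```

```bash
python3 pl.py -27.5 .105
```

```text
t 39.0 p [ 0.5832 -0.0804  0.1911] phi 3.095 w 0.0184 F [-0.5  0.2 -1.7] g 70.3
call: -4 -3 86 -0.01  -> [ 0.587 -0.084  0.105] 3.1
expected web top rows [[322.1, 282.9], [322.0, 372.4]]
edges [(276, 5), (277, 7), (278, 8), (279, 5), (363, -8), (364, -23), (365, -35), (366, -37), (367, -29), (368, -13), (376, -9), (377, -11), (378, -10)]
```

>>> drive_tool:
  targets: "0 -5 -2 20 -0.01;0 -5 -2 50 -0.01;0 -5 -2 75 -0.01;0 -5 -2 83 -0.01;0 -5 -2 86 -0.01;0 -5 -2 89 -0.01;0 -5 -2 92 -0.01;0 -5 -2 95 -0.01;0 -5 -2 97 -0.01;0 -5 -2 97 -0.01"

```text
t: 39.92
position: [0.589, -0.0835, 0.0945]
tool_rot: [0.05, 3.138, -0.012]
ft_force: [4.2, -1.0, -0.6]
width: 0.0186
gripper_force: 70.7
```

>>> drive_tool:
  targets: "0 0 0 2 0;0 0 0 4 0;0 0 0 6 0;0 0 0 8 0;0 0 0 10 0;0 0 0 11 0;0 0 0 12 0;0 0 0 12 0;0 0 0 12 0;0 0 0 12 0"

```text
t: 40.75
position: [0.5888, -0.0834, 0.0837]
tool_rot: [0.05, 3.139, -0.011]
ft_force: [1.6, 0.7, 8.3]
width: 0.0189
gripper_force: 72.1
```

>>> drive_tool:
  targets: "35 0 0 0 0;35 0 0 0 0;35 0 0 0 0;35 0 0 0 0;35 0 0 -30 0;35 0 0 -46 0;0 0 0 -46 0;0 0 0 -46 0;0 0 0 -46 0;0 0 0 -46 0"

```text
t: 41.58
position: [0.587, -0.0827, 0.1265]
tool_rot: [-0.05, -3.14, 0.01]
ft_force: [-0.2, 0.1, -0.3]
width: 0.0001
gripper_force: 0.0
```

>>> drive_tool:
  targets: "0 0 0 5 0;0 0 0 12 0;0 0 0 16 0;0 0 0 18 0;0 0 0 20 0;0 0 0 21 0;0 0 0 22 0;0 0 0 23 0;0 0 0 23 0;0 0 0 23 0"

```text
t: 42.42
position: [0.5886, -0.0833, 0.1061]
tool_rot: [0.05, 3.139, -0.011]
ft_force: [-3.1, 0.1, 6.1]
width: -0.0002
gripper_force: 2.7
```

```bash
python3 chk.py; python3 pk.py .4217 -.406 -82.5 -.41; python3 st.py
```

```text
B2 corr 0.24 shift px 11 21
B3 corr 0.25 shift px -26 16
B4 corr 1.00 shift px 0 0
cov corr 0.98 shift px -9 3
t 42.5 p [ 0.5886 -0.0833  0.1061] phi 3.110 w -0.0001 F [-2.7  0.6  5.6] g 2.8
call: 0 0 -84 0.00  -> [ 0.589 -0.083  0.19 ] 3.11
call: 157 -328 40 0.38  -> [ 0.422 -0.406  0.15 ] 2.73
call: 0 0 116 -0.00  -> [ 0.422 -0.406  0.034] 2.73
call: 0 0 -156 -0.00  -> [ 0.422 -0.406  0.19 ] 2.73
call: -43 311 0 -0.37  -> [ 0.585 -0.139  0.19 ] 3.1
call: 0 0 80 -0.00  -> [ 0.585 -0.139  0.11 ] 3.1
t 42.5 p [ 0.5886 -0.0833  0.1061] phi 3.110 w -0.0001 F [-2.7  0.6  5.6] g 2.8
[-0.269  0.265  1.72  -0.007  1.153 -1.806] [ 0.002  -0.0073 -1.    ]
```

>>> drive_tool:
  targets: "0 0 0 1 0;0 0 0 2 0;0 0 0 2 0;0 0 0 2 0;0 0 0 -10 0;0 0 0 -40 0;0 0 0 -80 0;50 0 0 -84 0;50 10 -20 -84 0;50 20 -40 -84 0"

```text
t: 43.3
position: [0.5681, -0.1219, 0.1913]
tool_rot: [0.046, 3.136, -0.013]
ft_force: [0.2, -0.8, 0.4]
width: 0.0358
gripper_force: 0.0
```

>>> drive_tool:
  targets: "50 137 -288 20 0.38;50 137 -288 20 0.38;50 137 -288 20 0.38;50 137 -288 20 0.38;50 137 -288 20 0.38;50 137 -288 20 0.38;50 137 -288 20 0.38;50 137 -288 20 0.38;50 137 -288 20 0.38;50 137 -288 20 0.38"

```text
t: 44.13
position: [0.42, -0.407, 0.1712]
tool_rot: [0.647, 3.071, -0.01]
ft_force: [0.0, 0.8, -0.0]
width: 0.0427
gripper_force: 0.0
```

```bash
python3 pk.py .4217 -.406 -82.5 -.41
python3 - <<'E'
from plan import *
i=vision.camera_info("wrist"); print([proj(i,(.4217+d*np.cos(-.41),-.406+d*np.sin(-.41),.06)).round() for d in (-.02,0,.02)])
im=vision.capture("wrist")[:,:,::-1]; cv2.imwrite("w6.png",im)
p=np.array([proj(i,(.4217,-.406,.06))]).astype(int)[0]
g=im[:,p[0]-4:p[0]+5].mean((1,2)); print("rows",[(k,round(float(g[k+2]-g[k-2]))) for k in range(max(2,p[1]-60),p[1]+60) if abs(g[k+2]-g[k-2])>12])
g=im[p[1]-4:p[1]+5].mean((0,2)); print("cols",[(k,round(float(g[k+2]-g[k-2]))) for k in range(p[0]-50,p[0]+50) if abs(g[k+2]-g[k-2])>12])
E
```

```text
t 44.1 p [ 0.42   -0.407   0.1712] phi 2.726 w 0.0427 F [ 0.   0.8 -0. ] g 0.0
call: 0 0 -19 0.00  -> [ 0.42  -0.407  0.19 ] 2.73
call: -1 2 40 -0.01  -> [ 0.422 -0.406  0.15 ] 2.73
call: 0 0 116 0.00  -> [ 0.422 -0.406  0.034] 2.73
call: 0 0 -156 0.00  -> [ 0.422 -0.406  0.19 ] 2.73
call: -45 310 0 -0.36  -> [ 0.585 -0.139  0.19 ] 3.1
call: 1 0 80 -0.00  -> [ 0.585 -0.139  0.11 ] 3.1
[array([325., 214.]), array([325., 239.]), array([325., 263.])]
rows [(236, 13), (237, 14), (238, 18), (239, 28), (240, 40), (241, 49), (242, 50), (243, 47), (244, 43), (245, 40), (246, 34), (247, 20), (262, -21), (263, -34), (264, -37), (265, -31), (266, -16)]
cols [(305, 27), (306, 40), (307, 45), (308, 32), (310, -19), (311, -57), (312, -91), (313, -99), (314, -79), (315, -45), (316, -15), (324, 14), (325, 20), (326, 32), (327, 43), (328, 51), (329, 57), (330, 57), (331, 52), (332, 42), (333, 29), (334, 14), (336, -12), (337, -17), (340, 14), (341, 20), (342, 12), (344, -27), (345, -43), (346, -45), (347, -36), (348, -17), (364, 12), (365, 12)]
```

>>> drive_tool:
  targets: "50 -1 2 30 0;50 -1 2 60 0;50 -1 2 95 0;50 -1 2 125 0;50 -1 2 134 0;50 -1 2 134 0;0 -1 2 134 0;0 -1 2 134 0;0 -1 2 134 0;0 -1 2 134 0"

```text
t: 45.02
position: [0.4243, -0.4065, 0.04]
tool_rot: [0.641, 3.069, -0.015]
ft_force: [0.9, 1.1, 5.5]
width: 0.0186
gripper_force: 71.3
```

>>> drive_tool:
  targets: "0 0 0 0 0;0 0 0 -20 0;0 0 0 -45 0;0 0 0 -80 0;0 0 0 -120 0;0 0 0 -155 0;0 0 0 -155 0;0 0 0 -155 0;0 0 0 -155 0;0 0 0 -155 0"

```text
t: 45.85
position: [0.4215, -0.4029, 0.19]
tool_rot: [-0.642, -3.075, 0.007]
ft_force: [0.2, -0.0, -2.9]
width: 0.0185
gripper_force: 70.2
```

>>> drive_tool:
  targets: "0 -45 310 0 -0.36;0 -45 310 0 -0.36;0 -45 310 0 -0.36;0 -45 310 0 -0.36;0 -45 310 0 -0.36;0 -45 310 0 -0.36;0 -45 310 0 -0.36;0 -45 310 0 -0.36;0 -45 310 0 -0.36;0 -45 310 0 -0.36"

```text
t: 46.68
position: [0.5871, -0.1363, 0.1881]
tool_rot: [-0.077, -3.138, 0.009]
ft_force: [-0.1, -0.8, -2.5]
width: 0.0183
gripper_force: 70.2
```

```bash
python3 pl.py -82.5 .105
```

```text
t 46.7 p [ 0.5871 -0.1363  0.1881] phi 3.093 w 0.0183 F [-0.1 -0.8 -2.5] g 70.2
call: 2 -2 83 -0.01  -> [ 0.585 -0.139  0.105] 3.1
expected web top rows [[322.1, 282.6], [322.0, 372.4]]
edges [(275, 6), (276, 7), (277, 7), (360, -8), (361, -25), (362, -35), (363, -36), (364, -27), (365, -9), (373, -6), (374, -8), (375, -9), (376, -8), (391, 21)]
```

>>> drive_tool:
  targets: "0 0 -1 20 -0.01;0 0 -1 50 -0.01;0 0 -1 75 -0.01;0 0 -1 83 -0.01;0 0 -1 86 -0.01;0 0 -1 89 -0.01;0 0 -1 91 -0.01;0 0 -1 92 -0.01;0 0 -1 92 -0.01;0 0 -1 92 -0.01"

```text
t: 47.57
position: [0.5885, -0.1405, 0.1009]
tool_rot: [0.066, 3.138, -0.014]
ft_force: [-2.4, -1.2, 6.2]
width: 0.0185
gripper_force: 71.4
```

>>> drive_tool:
  targets: "0 1 0 2 0;0 1 1 4 0;0 1 1 6 0;0 1 1 8 0;0 1 1 10 0;0 1 1 12 0;0 1 1 14 0;0 1 1 14 0;0 1 1 14 0;0 1 1 14 0"

```text
t: 48.4
position: [0.5873, -0.1389, 0.086]
tool_rot: [0.065, 3.139, -0.012]
ft_force: [-6.8, -0.5, 10.9]
width: 0.0185
gripper_force: 72.0
```

>>> drive_tool:
  targets: "35 0 0 0 0;35 0 0 0 0;35 0 0 0 0;35 0 0 0 0;35 0 0 -30 0;35 0 0 -46 0;0 0 0 -46 0;0 0 0 -46 0;0 0 0 -46 0;0 0 0 -46 0"

```text
t: 49.23
position: [0.586, -0.1379, 0.129]
tool_rot: [-0.066, -3.14, 0.01]
ft_force: [0.3, -0.0, -0.1]
width: 0.0
gripper_force: 0.0
```

>>> drive_tool:
  targets: "0 0 0 5 0;0 0 0 12 0;0 0 0 16 0;0 0 0 18 0;0 0 0 20 0;0 0 0 21 0;0 0 0 22 0;0 0 0 23 0;0 0 0 24 0;0 0 0 24 0"

```text
t: 50.07
position: [0.587, -0.1385, 0.1066]
tool_rot: [0.066, 3.139, -0.011]
ft_force: [-0.0, 0.3, -0.4]
width: -0.0003
gripper_force: 0.0
```

>>> drive_tool:
  targets: "0 0 0 1 0;0 0 0 2 0;0 0 0 3 0;0 0 0 3 0;0 0 0 3 0;0 0 0 3 0;0 0 0 3 0;0 0 0 3 0;0 0 0 3 0;0 0 0 3 0"

```text
t: 50.9
position: [0.5873, -0.1388, 0.1061]
tool_rot: [0.065, 3.139, -0.012]
ft_force: [-5.8, 0.0, 13.2]
width: 0.0001
gripper_force: 6.6
```

```bash
python3 - <<'E'
from plan import *
show(); f=F(0,82.5,0); p,h,_=now()
a,b=plan([(p[0],p[1],.13,h),(f[0]+.012,f[1],.13,3.1)])
E
python3 chk.py|tail -1
```

```text
t 50.9 p [ 0.5873 -0.1388  0.1061] phi 3.100 w 0.0001 F [-5.8  0.  13.2] g 6.6
call: 0 0 -24 0.00  -> [ 0.587 -0.139  0.13 ] 3.1
call: -9 166 0 -0.00  -> [0.603 0.026 0.13 ] 3.1
cov corr 0.97 shift px -9 3
```

>>> drive_tool:
  targets: "0 0 0 -24 0;0 0 0 -24 0;0 -3 40 -24 0;0 -6 80 -24 0;0 -9 120 -24 0;0 -9 150 -24 0;0 -9 166 -24 0;0 -9 166 -24 0;0 -9 166 -24 0;0 -9 166 -24 0"

```text
t: 51.78
position: [0.6029, 0.0266, 0.1263]
tool_rot: [0.066, 3.139, -0.012]
ft_force: [0.3, -0.4, 0.5]
width: -0.0001
gripper_force: 0.0
```

>>> drive_tool:
  targets: "0 0 0 10 0;0 0 0 15 0;0 0 0 18 0;0 0 0 20 0;0 0 0 22 0;0 0 0 23 0;0 0 0 24 0;0 0 0 24 0;0 0 0 24 0;0 0 0 24 0"

```text
t: 52.62
position: [0.6036, 0.0262, 0.1063]
tool_rot: [0.066, 3.138, -0.012]
ft_force: [-10.9, -0.7, 23.0]
width: -0.0002
gripper_force: 11.3
```

>>> drive_tool:
  targets: "0 0 0 -10 0;0 8 0 -10 0;0 16 0 -10 0;0 24 0 -10 0;0 24 0 -5 0;0 24 0 -2 0;0 24 0 -1 0;0 24 0 0 0;0 24 0 0 0;0 24 0 0 0"

```text
t: 53.45
position: [0.5769, 0.0282, 0.1064]
tool_rot: [-0.065, -3.137, 0.011]
ft_force: [-24.9, 0.4, 38.0]
width: -0.0
gripper_force: 19.1
```

Block 1 is level, with both ends at z≈0.1063. The cover was knocked, so I'll re-measure it.

>>> drive_tool:
  targets: "0 0 0 -20 0;0 0 0 -50 0;0 0 0 -80 0;60 0 0 -100 0;60 0 0 -100 0;60 0 40 -100 0;60 0 80 -100 0;60 0 120 -100 0;60 0 160 -100 0;60 0 200 -100 0"

```text
t: 54.28
position: [0.5863, 0.23, 0.199]
tool_rot: [-0.067, -3.14, 0.012]
ft_force: [0.4, -0.4, 0.4]
width: 0.0515
gripper_force: 0.0
```

```bash
cat > cov.py <<'E'
from plan import *
im=cv2.imread("top_raw.png"); I=vision.camera_info("top")
def det(im,c,z=.006):
    u,v=proj(I,(*c,z)).astype(int); r=im[v-24:v+25,u-24:u+25]; S=8
    r=cv2.resize(r,None,fx=S,fy=S,interpolation=cv2.INTER_CUBIC).astype(int)
    wood=(r[:,:,2]-r[:,:,0])>45; green=(r[:,:,1]-r[:,:,2])>40
    m=((~wood)&(~green)).astype(np.uint8); m=cv2.morphologyEx(m,cv2.MORPH_OPEN,np.ones((25,25)))
    cs,_=cv2.findContours(m,cv2.RETR_EXTERNAL,cv2.CHAIN_APPROX_NONE); k=max(cs,key=cv2.contourArea); q=cv2.boxPoints(cv2.minAreaRect(k))
    w=np.array([pix2w(I,p/S+[u-24-.44,v-24-.44],z) for p in q]); e=w[1]-w[0],w[2]-w[1]; L=max(e,key=np.linalg.norm); 
    print(w.mean(0).round(4),"long ang",np.round(np.arctan2(L[1],L[0])%np.pi,3),[round(np.linalg.norm(x)*1e3,1) for x in e])
det(im,(.4562,.3838)); im=vision.capture("top")[:,:,::-1]; cv2.imwrite("top2.png",im); det(im,(.449,.407))
show()
E
python3 cov.py
```

```text
[0.4566 0.384  0.006 ] long ang 0.207 [np.float64(62.9), np.float64(73.1)]
[0.4452 0.3933 0.006 ] long ang 1.482 [np.float64(79.3), np.float64(102.3)]
t 54.3 p [0.5854 0.2374 0.199 ] phi 3.104 w 0.0513 F [-3.2  1.3  0.3] g 0.0
```

Run:
```python
from plan import *
plan([(.46,.405,.17,3.33)])
```

```text
call: 132 163 29 -0.23  -> [0.46  0.405 0.17 ] 3.33
```

>>> drive_tool:
  targets: "50 132 163 29 -0.23;50 132 163 29 -0.23;50 132 163 29 -0.23;50 132 163 29 -0.23;50 132 163 29 -0.23;50 132 163 29 -0.23;50 132 163 29 -0.23;50 132 163 29 -0.23;50 132 163 29 -0.23;50 132 163 29 -0.23"

```text
t: 55.17
position: [0.4633, 0.3954, 0.1706]
tool_rot: [-0.292, 3.127, -0.011]
ft_force: [-0.2, -0.1, 0.3]
width: 0.0427
gripper_force: 0.0
```

Run:
```python
from plan import *
import pickle
show(); i=vision.camera_info("wrist"); im=vision.capture("wrist")[:,:,::-1]; pickle.dump(i,open("w7.pkl","wb")); u,v=proj(i,(.449,.407,.006)); print(u,v)
r=im[max(0,int(v)-100):,int(u)-133:int(u)+133][:200]; print(max(0,int(v)-100),int(u)-133,r.shape)
cv2.imwrite("pics/w7.png",np.clip(cv2.resize(r,None,fx=3,fy=3,interpolation=cv2.INTER_CUBIC)*1.3,0,255).astype(np.uint8))
```

```text
t 55.2 p [0.4633 0.3954 0.1706] phi 3.328 w 0.0427 F [-0.2 -0.1  0.3] g 0.0
338.6836540452975 210.60700301559072
110 205 (200, 266, 3)
```

View pics/w7.png

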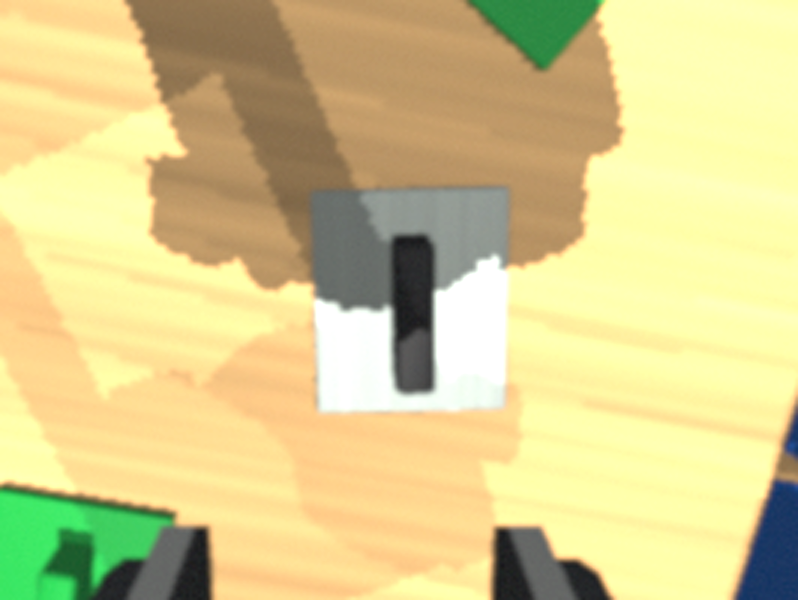

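The grey cover's corners in the crop are (312,189), (507,187), (505,407) and (319,411). Its rib is upright and nearly aligned with the tool.

Run:
```python
from plan import *
import pickle
i=pickle.load(open("w7.pkl","rb"))
w=np.array([pix2w(i,np.array(p)/3-.33+[205,110],.006) for p in [(312,189),(507,187),(505,407),(319,411)]])
c=w.mean(0); a=w[2]+w[3]-w[0]-w[1]; th=np.arctan2(a[1],a[0]); print(c.round(4),th.round(3),np.round(np.linalg.norm(np.diff(w,axis=0),axis=1)*1e3,1))
f=F(0,200,0); print(f)
plan([(c[0],c[1],.08,np.pi+th),(c[0],c[1],.014,np.pi+th),(c[0],c[1],.15,np.pi+th),(f[0],f[1],.15,3.1),(f[0],f[1],.06,3.1)])
```

```text
[0.4482 0.4096 0.006 ] 0.214 [58.5 68.8 59.3]
(np.float64(0.596317685977752), np.float64(0.143631102777248), 0.0)
call: 12 17 91 -0.03  -> [0.448 0.41  0.08 ] 3.36
call: 0 0 66 0.00  -> [0.448 0.41  0.014] 3.36
call: 0 0 -136 0.00  -> [0.448 0.41  0.15 ] 3.36
call: -87 -292 0 0.26  -> [0.596 0.144 0.15 ] 3.1
call: 0 0 90 -0.00  -> [0.596 0.144 0.06 ] 3.1
```

>>> drive_tool:
  targets: "50 12 17 40 -0.03;50 12 17 80 -0.03;50 12 17 110 -0.03;50 12 17 140 -0.03;50 12 17 157 -0.03;50 12 17 157 -0.03;50 12 17 157 -0.03;0 12 17 157 -0.03;0 12 17 157 -0.03;0 12 17 157 -0.03"

```text
t: 56.05
position: [0.4493, 0.4111, 0.0163]
tool_rot: [-0.341, 3.119, -0.008]
ft_force: [1.0, 0.6, -1.1]
width: 0.0102
gripper_force: 70.0
```

>>> drive_tool:
  targets: "0 0 0 0 0;0 0 0 0 0;0 0 0 -20 0;0 0 0 -50 0;0 0 0 -85 0;0 0 0 -120 0;0 0 0 -137 0;0 0 0 -137 0;0 0 0 -137 0;0 0 0 -137 0"

```text
t: 56.88
position: [0.4464, 0.4105, 0.1493]
tool_rot: [0.342, -3.122, 0.013]
ft_force: [0.1, 0.7, -2.3]
width: 0.0101
gripper_force: 70.0
```

>>> drive_tool:
  targets: "0 -87 -292 0 0.26;0 -87 -292 0 0.26;0 -87 -292 0 0.26;0 -87 -292 0 0.26;0 -87 -292 0 0.26;0 -87 -292 0 0.26;0 -87 -292 0 0.26;0 -87 -292 0 0.26;0 -87 -292 0 0.26;0 -87 -292 0 0.26"

```text
t: 57.72
position: [0.5942, 0.144, 0.1502]
tool_rot: [-0.069, -3.138, 0.011]
ft_force: [0.1, 0.1, -0.9]
width: 0.0105
gripper_force: 70.0
```

Run:
```python
from plan import *
show(); f=F(0,200,0); plan([(f[0],f[1],.06,3.1)])
i=vision.camera_info("wrist"); im=vision.capture("wrist")[:,:,::-1]; p,ph,s=now(); cv2.imwrite("w8.png",im)
T=R.from_rotvec(s["tool_rot"]).as_matrix()
# plate top is ~6 mm below TCP
for z in (.004,.008): print("plate +x_tool edge exp",[proj(i,p+T@np.array([.035,y,z])).round(1).tolist() for y in (-.03,0,.03)])
for z in (-.02,): print("rib ends exp",[proj(i,p+T@np.array([x,0,z])).round(1).tolist() for x in (.022,-.022)])
for c in (280,300,345,360,322):
    g=im[:,c-2:c+3].mean((1,2)); print(c,[(k,round(float(g[k+1]-g[k-1]))) for k in range(180,400) if abs(g[k+1]-g[k-1])>14])
print("well corners",[proj(i,F(x,y,27)).round().tolist() for x,y in ((-37.5,167.5),(-37.5,232.5),(37.5,232.5),(37.5,167.5))])
crop(im,180,120,280,210,"w8.png",2.8)
```

```text
t 57.7 p [0.5942 0.144  0.1502] phi 3.097 w 0.0105 F [ 0.1  0.1 -0.9] g 70.0
call: -2 0 90 -0.00  -> [0.596 0.144 0.06 ] 3.1
plate +x_tool edge exp [[257.8, 226.7], [324.7, 226.6], [391.6, 226.5]]
plate +x_tool edge exp [[259.4, 224.6], [324.6, 224.6], [389.9, 224.5]]
rib ends exp [[325.1, 273.4], [324.9, 369.8]]
280 [(180, 33), (181, 24), (217, 19), (218, 34), (219, 28), (220, -39), (221, -87), (222, -35), (223, 17), (262, -19), (263, -20), (296, -18), (297, -26), (298, -22)]
300 [(180, 33), (181, 22), (192, -41), (193, -55), (194, -34), (204, -24), (205, -20), (219, 27), (220, 40), (221, 35), (222, 31), (223, 26), (253, -20), (254, -20), (325, -16), (330, -17), (331, -21), (378, 14), (379, 19), (397, -37), (398, -50), (399, -30)]
345 [(180, 21), (181, 17), (192, -37), (193, -49), (194, -29), (204, -23), (205, -20), (219, 30), (220, 43), (221, 37), (222, 28), (223, 23), (259, -20), (260, -23), (323, -20), (324, -23), (325, -18), (398, -20)]
360 [(192, -29), (193, -39), (194, -23), (204, -18), (210, 18), (211, 31), (212, 26), (222, 22), (223, 23), (224, 14), (266, -16), (267, -16), (293, -21), (294, -32), (295, -27), (296, -16)]
322 [(180, 33), (181, 22), (192, -39), (193, -55), (194, -36), (204, -18), (206, 18), (207, 16), (222, 23), (223, 23), (249, -15), (250, -49), (251, -72), (252, -45), (358, 28), (359, 74), (360, 100), (361, 65), (362, 18), (372, 18), (373, 29), (374, 16)]
well corners [[282.0, 192.0], [364.0, 192.0], [361.0, 280.0], [285.0, 280.0]]
```

View pics/w8.png

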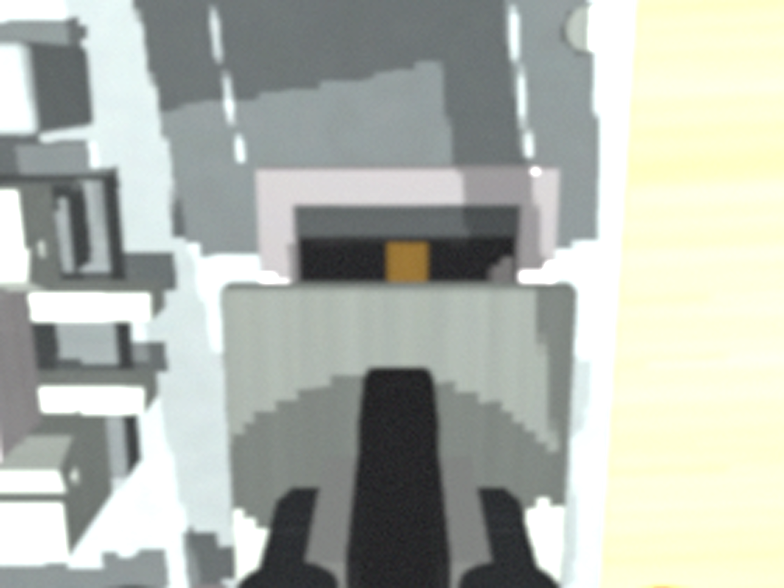

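Plate in hand has its edge at row 221.5 and is centred at column 322.3. The well recess is centred at column 325.7 with its near edge at row 193. This gives a correction of about −4 mm in tool x and +3 mm in tool y.

>>> drive_tool:
  targets: "0 -4 3 30 0;0 -4 3 60 0;0 -4 3 85 0;0 -4 3 98 0;0 -4 3 102 0;0 -4 3 105 0;0 -4 3 107 0;0 -4 3 109 0;0 -4 3 109 0;0 -4 3 109 0"

```text
t: 58.6
position: [0.6004, 0.147, 0.0449]
tool_rot: [0.066, 3.137, -0.01]
ft_force: [-0.4, -0.1, -1.4]
width: 0.0101
gripper_force: 70.0
```

Run:
```python
from plan import *
show(); i=vision.camera_info("wrist"); im=vision.capture("wrist")[:,:,::-1]; cv2.imwrite("w9.png",im)
for c in (290,300,310,340,350,355):
    g=im[:,c-2:c+3].mean((1,2)); print(c,[(k,round(float(g[k+1]-g[k-1]))) for k in range(180,260) if abs(g[k+1]-g[k-1])>10])
for r in (230,245):
    g=im[r-2:r+3].mean((0,2)); print(r,[(k,round(float(g[k+1]-g[k-1]))) for k in list(range(225,290))+list(range(355,420)) if abs(g[k+1]-g[k-1])>10])
```

```text
t 58.6 p [0.6004 0.147  0.0449] phi 3.100 w 0.0101 F [-0.4 -0.1 -1.4] g 70.0
290 [(187, 16), (188, 39), (189, 32), (208, -23), (209, -49), (210, -50), (211, -21), (220, 13), (221, 23), (222, 26), (223, 23), (224, 13), (254, -16), (255, -17)]
300 [(187, 16), (188, 39), (189, 31), (208, -24), (209, -49), (210, -49), (211, -22), (220, 12), (221, 23), (222, 28), (223, 24), (224, 14), (254, -21), (255, -24), (256, -10)]
310 [(187, 15), (188, 39), (189, 35), (190, 11), (208, -24), (209, -50), (210, -49), (211, -21), (220, 16), (221, 23), (222, 26), (223, 24), (224, 14), (250, -14), (251, -26), (252, -27), (253, -24), (254, -24), (255, -17)]
340 [(187, 16), (188, 41), (189, 34), (190, 10), (208, -27), (209, -53), (210, -48), (211, -17), (217, -11), (220, 24), (221, 28), (222, 27), (223, 24), (224, 14), (256, -20), (257, -21)]
350 [(187, 17), (188, 39), (189, 33), (208, -26), (209, -50), (210, -48), (211, -19), (217, -11), (220, 26), (221, 28), (222, 26), (223, 23), (224, 14)]
355 [(187, 17), (188, 38), (189, 32), (208, -26), (209, -50), (210, -47), (211, -20), (217, -11), (219, 10), (220, 26), (221, 26), (222, 25), (223, 22), (224, 14)]
230 [(231, 13), (232, 26), (233, 25), (234, 12), (252, -26), (253, -37), (254, -26), (255, -12), (256, -14), (258, 22), (259, 39), (260, 21), (370, -18), (371, -25), (372, -15), (385, 10), (386, 11)]
245 [(232, 10), (233, 25), (234, 27), (235, 13), (253, -28), (254, -38), (255, -25), (256, -12), (257, -16), (259, 27), (260, 39), (261, 19), (370, -18), (371, -25), (372, -15), (385, 11)]
```

Run:
```python
from plan import *
i=vision.camera_info("wrist"); p,ph,s=now(); T=R.from_rotvec(s["tool_rot"]).as_matrix()
f=lambda px,z:(T.T@(pix2w(i,px,z)-p)*1e3).round(1)
for n,px,z in [("frame inner L",(253.4,230),.027),("frame outer L",(232.6,230),.027),("plate L",(259,230),.0364),("plate R",(385.5,230),.0364),("frame inner near",(322,209.6),.027),("frame outer near",(322,188.4),.027),("plate near",(322,221),.0364)]: print(n,f(px,z))
im=cv2.imread("w9.png").astype(int); print("right side",im[230,380:430:2].sum(1)//3, im[245,380:430:2].sum(1)//3)
```

```text
frame inner L [ 30.1 -34.   17.9]
frame outer L [ 30.1 -44.3  17.9]
plate L [ 32.5 -29.5   8.4]
plate R [32.6 29.2  8. ]
frame inner near [40.4 -0.2 17.6]
frame outer near [50.6 -0.2 17.6]
plate near [36.8 -0.2  8.2]
right side [ 91  90  91 101 106 106 106 106 107 106 106 105 105 105 104 104 105 104
 104 103 103 104 104 103 103] [ 91  90  93 105 105 106 105 106 105 107 105 105  97 101 103 104 103 104
 104 105 103 105 105 106 105]
```

>>> drive_tool:
  targets: "0 1 -1.5 0 0;0 1 -1.5 2 0;0 1 -1.5 3 0;0 1 -1.5 4 0;0 1 -1.5 5 0;0 1 -1.5 6 0;0 1 -1.5 7 0;0 1 -1.5 7 0;0 1 -1.5 7 0;0 1 -1.5 7 0"

```text
t: 59.48
position: [0.5986, 0.1453, 0.0373]
tool_rot: [0.066, 3.14, -0.011]
ft_force: [-3.9, -1.9, 5.4]
width: 0.0103
gripper_force: 71.0
```

>>> drive_tool:
  targets: "0 0 0 1 0;0 0 0 2 0;0 0 0 2 0;0 0 0 2 0;0 0 0 2 0;0 0 0 2 0;0 0 0 2 0;0 0 0 2 0;0 0 0 2 0;0 0 0 2 0"

```text
t: 60.32
position: [0.5986, 0.1453, 0.0372]
tool_rot: [0.065, 3.14, -0.011]
ft_force: [-10.2, -2.4, 17.6]
width: 0.0103
gripper_force: 72.8
```

>>> drive_tool:
  targets: "35 0 0 -1 0;35 0 0 -1 0;35 0 0 -1 0;35 0 0 -1 0;35 0 0 -20 0;35 0 0 -36 0;0 0 0 -36 0;0 -14 0 -36 0;0 -14 0 -36 0;0 -14 0 -36 0"

```text
t: 61.15
position: [0.6123, 0.1448, 0.0697]
tool_rot: [0.066, 3.14, -0.011]
ft_force: [0.6, -0.0, -0.1]
width: 0.0001
gripper_force: 0.0
```

>>> drive_tool:
  targets: "0 0 0 8 0;0 0 0 12 0;0 0 0 15 0;0 0 0 17 0;0 0 0 18 0;0 0 0 19 0;0 0 0 20 0;0 0 0 20 0;0 0 0 20 0;0 0 0 20 0"

```text
t: 61.98
position: [0.6113, 0.1448, 0.053]
tool_rot: [-0.065, -3.139, 0.012]
ft_force: [-13.1, -1.6, 20.3]
width: 0.0003
gripper_force: 10.5
```

>>> drive_tool:
  targets: "0 0 0 -10 0;0 9 0 -10 0;0 18 0 -10 0;0 28 0 -10 0;0 28 0 -5 0;0 28 0 -2 0;0 28 0 -1 0;0 28 0 0 0;0 28 0 0 0;0 28 0 0 0"

```text
t: 62.82
position: [0.5829, 0.1463, 0.0529]
tool_rot: [-0.065, -3.138, 0.012]
ft_force: [-16.1, -1.8, 26.9]
width: 0.0
gripper_force: 13.9
```

Both ends of the rib top are at 53 mm, so the cover is flush and level. I'll retreat and hand in.

>>> drive_tool:
  targets: "0 0 0 -20 0;0 0 0 -50 0;0 0 0 -90 0;0 0 0 -130 0;0 0 0 -150 0;0 20 30 -150 0;0 40 60 -150 0;0 60 90 -150 0;0 80 110 -150 0;0 80 110 -150 0"

```text
t: 63.65
position: [0.5057, 0.2639, 0.1986]
tool_rot: [-0.059, -3.14, 0.009]
ft_force: [-0.4, 0.9, 0.0]
width: -0.0002
gripper_force: 0.0
```

>>> drive_tool:
  targets: "0 0 0 0 0;0 0 0 0 0;0 0 0 0 0;0 0 0 0 0;0 0 0 0 0;0 0 0 0 0;0 0 0 0 0;0 0 0 0 0;0 0 0 0 0;0 0 0 0 0"

```text
t: 64.48
position: [0.5091, 0.2603, 0.1997]
tool_rot: [0.066, 3.139, -0.011]
ft_force: [0.3, -0.1, 0.3]
width: -0.0001
gripper_force: 0.0
```

Run:
```python
from plan import *
im=vision.capture("top")[:,:,::-1]; I=vision.camera_info("top"); ref=cv2.imread("top_raw.png")
g=im.mean(2)
for y in (-82.5,-27.5,27.5,82.5):
    print(y,"web top vs beside",[int(g[tuple(proj(I,F(0,y+d,106)).round().astype(int)[::-1])]) for d in (-26,-5,0,5,26)])
print("guard bar old place:",np.abs(im.astype(int)-ref)[tuple(proj(I,F(-110,30,125)).round().astype(int)[::-1])], "open place",im[tuple(proj(I,F(158,0,327)).round().astype(int)[::-1])])
show()
```

```text
-82.5 web top vs beside [88, 179, 181, 152, 76]
-27.5 web top vs beside [78, 181, 181, 181, 125]
27.5 web top vs beside [111, 183, 180, 182, 74]
82.5 web top vs beside [75, 182, 181, 183, 143]
guard bar old place: [43 43 36] open place [140 153 146]
t 64.5 p [0.509  0.2603 0.1998] phi 3.100 w 0.0002 F [-0.1  0.2  0.3] g 0.0
```

```bash
python3 -c "
from plant import hand_in; print(hand_in())"
```

```text
the job is handed in; nothing more can be done
None
```

I handed the job in at about 65 s: the guard rests open, all four blocks are tapped home in the vise (tops at about 106 mm), and the cover plate is level and flush over the well (rib top at 53 mm at both ends). I had no picture views left, so my last check was by force and height readings and a few brightness samples. I didn't check the parallels or the other bench items again, and `hand_in()` gave no verdict.

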